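Build the lined mounting stack and hold the sprung forceps at its marked gap

TASK

Make up the mounting stack: lay the thin grey separator sheet squarely on the plate of the stand, then stack the thicker plate with the two lines squarely on it, lines up, setting both down rather than dropping them and letting go of them. Then take the sprung forceps from their rest and hold them still about 1 cm above the lined plate, lengthwise along the lines, squeezed until their two points stand apart exactly as far as the two lines, one point over the middle part of each line. Finish while still holding the forceps squeezed like that, touching nothing with them, and leave the other things on the bench where they are.

Things in the scene. Friction and masses are not known exactly. Their poses are not given: they have to be found in the camera images.
- stand: fixed stand with a white ceramic first plate on top (75 x 36 x 8 mm, long side along the stand's x). Origin at the centre of its underside on the bench; the plate's upper face is 38 mm above it. The plate overhangs a 28 mm wide, 56 mm long pillar; a 84 x 60 x 6 mm foot lies on the bench
- separator_mid (a point): centre (half-way up) of the loose separator sheet: stiff matt grey plastic, 84 (x) x 42 (y) x 5 (z) mm, 16 to 28 g. It starts flat on one of two aluminium blocks (60 x 26 mm, 30 mm high) and overhangs it on all sides
- plate_mid (a point): centre (half-way up) of the loose lined plate: white ceramic, 75 (x) x 50 (y) x 8 (z) mm, 57 to 94 g. On its upper face two thin dark lines 60 mm long run along x, at y = -8 and +8 mm (16 mm apart). It starts flat, lines up, on the other aluminium block (30 mm high)
- forceps_grip (a point): grip centre of the loose steel forceps (36 g), midway between the two ribbed thumb pads, half-way up them. The forceps lie on edge, their points towards their +x; the pads are 26 mm long (x) and 14 mm high (z); 27 mm over their outer faces when at rest, 20 mm (faces then parallel) at the marked gap. The joined rear end reaches to x = -75 mm; the two arms are 12 mm high and open sideways (y)
- forceps_points (a point): the spot midway between the two points of the forceps: 60 mm ahead (+x) of the grip centre and 18 mm below it, fixed to the forceps; the points are bent down and end there
- forceps_left (a joint): closing angle of each arm (both move together, mirror-fashion), rad: 0 at rest with the points 30 mm apart (centre to centre), 0.058 when they are 16 mm apart like the lines, 0.105 at the stop. Points' distance = 30 mm - 240 mm x angle; each arm turns about a pivot 60 mm behind the grip centre, so that 1 mm less over the pads is 2 mm less at the points. The spring takes about 1.5 N on each pad to start and 4 N at the marked gap, and opens the arms again when let go
- cradle: fixed rest of the forceps: black foot 150 x 50 x 6 mm with two white supports, 34 mm high, under the forceps' rear end (50 to 74 mm behind the grip) and under their arms (28 to 36 mm ahead of the grip). Origin on the bench under the grip centre, x along the forceps. Between the supports there is free room for fingers down to the foot
There are look-alikes about, which are no part of the job. There is more than one size of the part that bears forceps_grip; the job needs the smaller. Leave any red look-alike of the cradle alone.

How it is judged:
By the outcome, as a careful person would: the job done as asked, in the order asked, and still so for the second after the job is handed in, while the arm keeps its last pose, push and grip.
It also fails if it takes over 64 s, if anything falls off the work surface, if the arm or the gripper's body presses on something with over 40 N, if the wrist force passes 120 N, or if a joint passes its speed limit or range.

ROBOT

A 6-joint arm with a two-finger parallel gripper is mounted at the origin on the work surface. World frame = base frame: x ahead of the robot, y to its left, z up, the work surface at z = 0. Lengths are in m, angles in rad, forces in N, time in s.
With the tool pointing down it reaches from about 0.25 to 0.775 m from the base axis. Payload 8.9 kg.
Tool frame: the origin (TCP) lies between the finger pads; the fingertips stand 25 mm ahead of it and the grasp point (between the pads) lies 6 mm ahead of it; z points along the fingers, y is the direction in which the jaws open and shut (so a half turn about z gives the same grasp; the last joint's range is limited). The gripper opens to 85 mm and grips with 20 to 120 N. Pads are 22 mm wide; open, the fingers measure 114 mm over their backs; the gripper's body (76 mm by 85 mm) begins 54 mm behind the grasp point. The pads swing forward as they close: fully open they stand 13 mm farther back than shut.
Start: joints at [-0.139, 0.291, -0.153, 1.127, 0, 1.431], TCP at [0.525, 0, 0.256] pointing down, gripper open.
Joint ranges: [-2.52, 2.52], [-0.91, 1.74], [-1.3, 1.37], [-1.96, 2.02], [-1.52, 1.47], [-3.14, 3.14]. Speed limits (rad/s): [2.22, 2.22, 2.79, 3.14, 3.14, 3.14].

INTERFACE

Orientations are given as [roll, pitch, yaw] about the fixed x, y, z axes, in that order (R = Rz(yaw) Ry(pitch) Rx(roll)).
In Python, from bench import sensors, cams, workorder gives the robot as it stands. The module is installed in compiled form; this text tells all that it offers.
- The arm moves only by the tool step_arm, never from a script. Its argument "moves" is a list that holds one entry, the list of rows, each a list of 7 numbers: the shift along the tool's x, y, z in mm, then the turn, a rotation vector about the tool's x, y, z in rad, then the gripper's target within -1 to 1 (shut at 1, half-way at 0, fully open at -1). In form: [[[dx, dy, dz, rx, ry, rz, claw], ...]]. A call has 1 to 12 rows; each row is the pose to reach, as a shift and turn from the pose commanded when the call began, along the tool's axes at that moment; what a row does not reach only later rows make up. A row lasts 1/10 s, in which the tool goes at most 50 mm and 8.59 degrees, less where a joint would pass 70% of its speed; a pose out of reach is approached as far as the arm can. A call with a gripper value outside its range is refused whole. The fingers move at their own pace and stop on an object; the grip force is fixed at half the most. Time passes only in rows, so rows that repeat a pose let the fingers close. It gives the time, the measured TCP pose, the force and the opening at its end, in the units of the state.
- sensors.read_state(): the state, without advancing time (a new reading comes with each control period).
- cams.grab_frame(name): name is "scene" or "side" or "wrist"; returns the picture (400x640x3 uint8, red, green, blue); there is no depth.
- cams.camera_params(name): a dict with "intrinsics" (3x3 intrinsics, pixels), "rvec" (rotation vector, rad) and "tvec" (3), from world to camera coordinates, as OpenCV has them; the wrist camera has in their place "tool_from_camera" (4x4, takes a point from camera to tool coordinates, whose origin is the TCP and whose axes are the flange's). Camera axes: x right, y down, z forward; pixel columns grow to the right and rows downward; lengths in m; the calibration is good to about 2 mm. The wrist camera is an equidistant fisheye: a pixel r from the principal point sees the ray r / f radians off the axis. A picture is of the moment at which its call begins: read the wrist's pose just before it. camera_params takes no time and is no camera call.
- workorder.close_job(): hands the job in, once; it reports no verdict.
The state is a dict: "clock": time; "joint_positions": joint angles; "joint_velocities": joint speeds; "effort": joint torques, N m; "tool_pos": TCP position; "tcp_rot": TCP orientation; "wrist_force": force on the tool from outside, world axes, zero at the start; "torque": the same for the moment, N m; "opening": finger opening in m.
Only numpy, scipy, OpenCV 4.12 (cv2) and the standard library are available. Lean on these libraries where they do the work, as an engineer would, in place of code of your own. Each camera call takes 0.05 s, during which the arm holds its last target.

## Working session

There is one attempt and no reset: what is moved stays moved. The work goes in short steps, Python scripts to look and compute and a tool call to move; the robot and the scene stay as the last step left them, time stands still between calls to the robot, and variables do not carry over. Pictures are saved under pics/ and viewed, and the job is handed in when it is done.

Besides the shell and the picture viewer there is one more tool, called after "Emit:" as name(argument=value, ...), one argument or row to a line, values as JSON. step_arm: Moves the arm, as the interface text tells. Its arguments: {"type":"object","properties":{"moves":{"type":"array","items":{"type":"array","items":{"type":"array","items":{"type":"number"}}}}},"required":["moves"]}

```bash
mkdir -p pics; ls
python3 - <<'E'
from bench import sensors,cams
import cv2,numpy as np
np.set_printoptions(precision=4,suppress=True)
s=sensors.read_state();print(s)
for n in["scene","side","wrist"]:
    im=cams.grab_frame(n);cv2.imwrite(f"pics/{n}0.png",im[:,:,::-1]);print(n,cams.camera_params(n))
E
```

```text
pics
{'clock': 0.0, 'joint_positions': array([-0.1393,  0.2913, -0.1541,  1.1267, -0.    ,  1.4315]), 'joint_velocities': array([-0.001 ,  0.0003, -0.0011, -0.0006,  0.001 , -0.0004]), 'effort': array([ -0.0035, -53.7151,  33.1365,   0.016 ,  -0.0003,   0.    ]), 'tool_pos': array([0.5246, 0.0001, 0.2557]), 'tcp_rot': array([-3.1403, -0.0002,  1.5708]), 'wrist_force': array([-0.2472,  0.2915,  0.2927]), 'torque': array([-0.0359, -0.052 ,  0.0123]), 'opening': 0.08550824968820948}
scene {'intrinsics': array([[459.4803,   0.    , 316.3555],
       [  0.    , 459.4803, 201.6635],
       [  0.    ,   0.    ,   1.    ]]), 'rvec': array([ 2.1156,  0.88  , -0.4494]), 'tvec': array([-0.236 , -0.2015,  1.5604])}
side {'intrinsics': array([[434.8712,   0.    , 311.0023],
       [  0.    , 434.8712, 196.2272],
       [  0.    ,   0.    ,   1.    ]]), 'rvec': array([ 2.3529, -0.4838,  0.1699]), 'tvec': array([-0.4615,  0.1096,  0.9916])}
wrist {'intrinsics': array([[309.7069,   0.    , 317.9067],
       [  0.    , 309.7069, 202.0864],
       [  0.    ,   0.    ,   1.    ]]), 'tool_from_camera': array([[-0.    , -0.946 , -0.3243,  0.0843],
       [ 1.    , -0.0001,  0.0004, -0.0006],
       [-0.0004, -0.3243,  0.946 , -0.1166],
       [ 0.    ,  0.    ,  0.    ,  1.    ]])}
```

View pics/scene0.png

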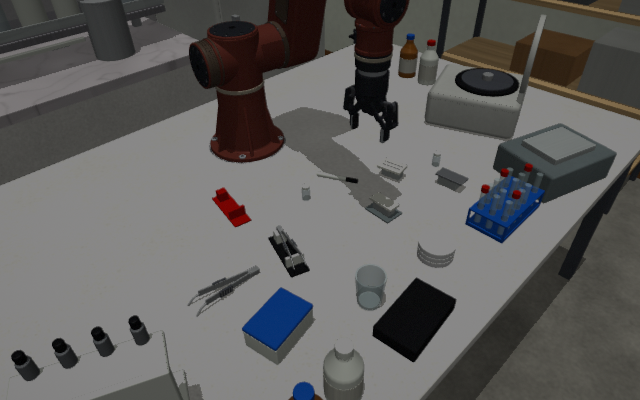

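View pics/side0.png

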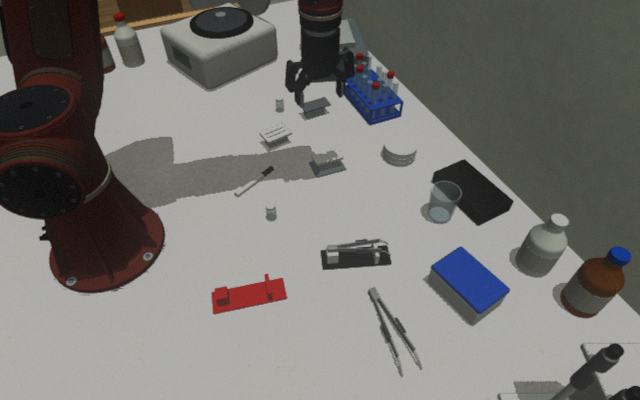

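View pics/wrist0.png

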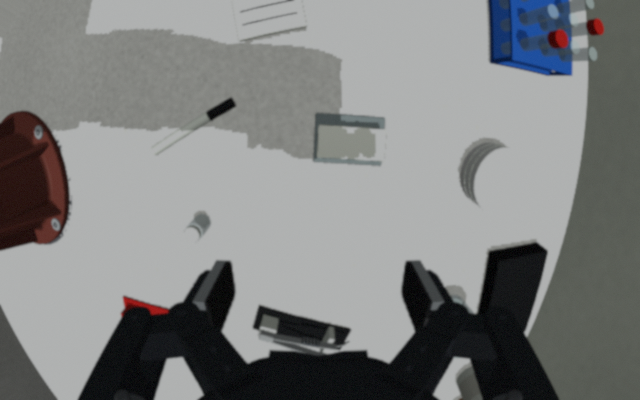

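The scene picture shows the stand at about (384,208), the lined plate at (392,168), the grey sheet at (452,178) and the forceps in their black cradle at (288,248). The red look-alike is at (230,206) and a larger pair of forceps lies loose at (225,285). Next I zoom in.

```bash
cat > h.py <<'E'
import numpy as np,cv2
from scipy.spatial.transform import Rotation as R
from bench import sensors,cams
np.set_printoptions(precision=4,suppress=True)
def Rt(rpy): return R.from_euler('xyz',rpy).as_matrix()
def state():
    s=sensors.read_state(); return np.array(s['tool_pos']),Rt(s['tcp_rot']),s
def ray(n,px,pose=None):
    p=cams.camera_params(n);K=p['intrinsics'];x=(px[0]-K[0,2])/K[0,0];y=(px[1]-K[1,2])/K[1,1]
    if n=='wrist':
        r=np.hypot(x,y); d=np.array([x/r*np.sin(r),y/r*np.sin(r),np.cos(r)]) if r>0 else np.array([0,0,1.])
        T=p['tool_from_camera'];t,Rm=pose[:2]
        return t+Rm@T[:3,3], Rm@T[:3,:3]@d
    Rm=cv2.Rodrigues(p['rvec'])[0]; d=Rm.T@np.array([x,y,1.]);return -Rm.T@p['tvec'],d/np.linalg.norm(d)
def onz(n,px,z,pose=None):
    o,d=ray(n,px,pose);return o+d*(z-o[2])/d[2]
def tri(*rays):
    A=np.zeros((3,3));b=np.zeros(3)
    for o,d in rays:
        M=np.eye(3)-np.outer(d,d);A+=M;b+=M@o
    X=np.linalg.solve(A,b)
    return X,[np.linalg.norm((np.eye(3)-np.outer(d,d))@(X-o)) for o,d in rays]
def proj(n,X,pose=None):
    p=cams.camera_params(n);K=p['intrinsics']
    if n=='wrist':
        T=p['tool_from_camera'];t,Rm=pose[:2]
        c=T[:3,:3].T@(Rm.T@(np.asarray(X)-t)-T[:3,3]);rr=np.hypot(c[0],c[1]);th=np.arctan2(rr,c[2])
        return np.array([K[0,2]+K[0,0]*th*c[0]/rr,K[1,2]+K[1,1]*th*c[1]/rr])
    c=cv2.Rodrigues(p['rvec'])[0]@np.asarray(X)+p['tvec'];return (K@(c/c[2]))[:2]
def grab(n,name):
    po=state();im=cams.grab_frame(n)[:,:,::-1].copy();cv2.imwrite(f'pics/{name}.png',im)
    np.savez(f'pics/{name}.npz',t=po[0],R=po[1]);return im,po
def load(name):
    a=np.load(f'pics/{name}.npz');return cv2.imread(f'pics/{name}.png'),(a['t'],a['R'])
def crop(im,x0,y0,w,h,k,name):
    c=cv2.resize(im[y0:y0+h,x0:x0+w],None,fx=k,fy=k,interpolation=cv2.INTER_CUBIC);cv2.imwrite(f'pics/{name}.png',c)
E
python3 - <<'E'
from h import *
s=cv2.imread('pics/scene0.png');d=cv2.imread('pics/side0.png')
a=cv2.resize(s[145:225,355:475],None,fx=6,fy=6,interpolation=2)
cv2.imwrite('pics/s1.png',a)
a=cv2.resize(d[85:185,245:345],None,fx=6,fy=6,interpolation=2);cv2.imwrite('pics/d1.png',a)
a=np.vstack([cv2.resize(s[220:280,255:325],None,fx=5,fy=5,interpolation=2)[:, :350],cv2.resize(d[230:275,315:385],None,fx=5,fy=5,interpolation=2)])
cv2.imwrite('pics/f1.png',a)
for n,px in(('scene',(452,178)),('side',(315,105)),('scene',(392,166)),('side',(276,133)),('scene',(384,206)),('side',(327,162))):print(n,onz(n,px,.035))
E
```

```text
scene [0.6323 0.258  0.035 ]
side [0.6225 0.2556 0.035 ]
scene [0.4713 0.1869 0.035 ]
side [0.4728 0.1796 0.035 ]
scene [0.5733 0.0249 0.035 ]
side [0.553  0.0159 0.035 ]
```

View pics/s1.png

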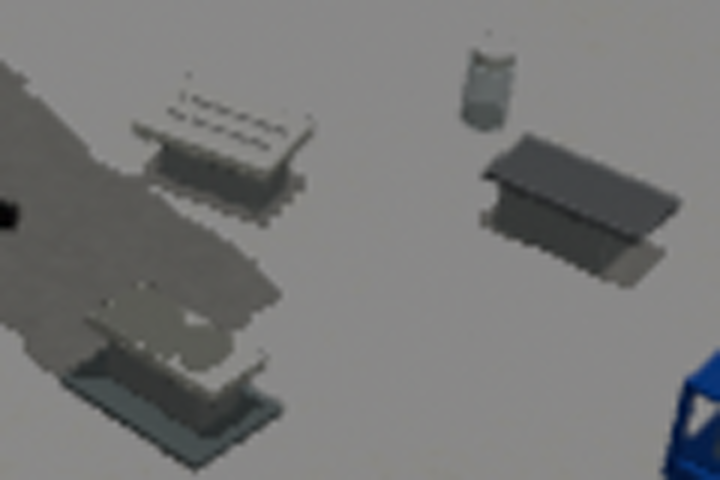

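View pics/d1.png

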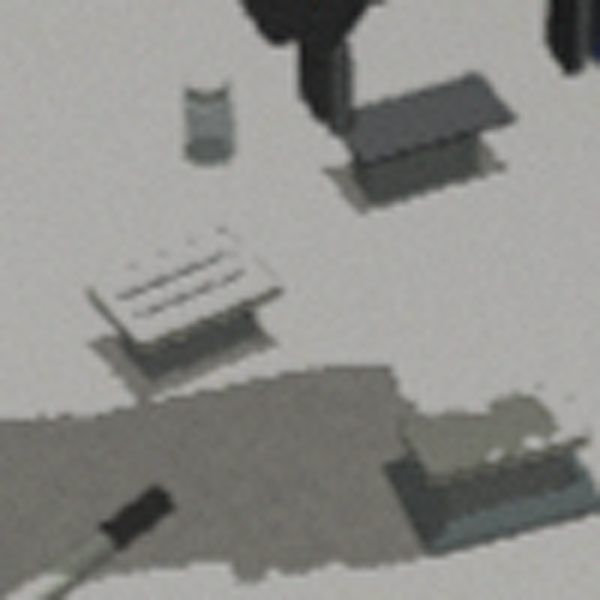

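View pics/f1.png

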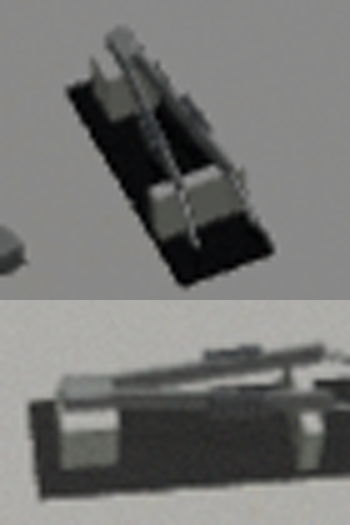

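The sheet lies near (0.625, 0.256), the lined plate near (0.472, 0.183) and the stand near (0.56, 0.02). I'll test which way the wrist turns, then take a view from above.

Emit:
step_arm(
  moves=[
    [[30, 0, 0, 0, 0, 0.15, -1], [50, 0, 0, 0, 0, 0.15, -1]],
  ],
)

```text
clock: 0.35
tool_pos: [0.5248, 0.0508, 0.256]
tcp_rot: [-3.141, -0.0, 1.414]
wrist_force: [-0.9, -0.9, -0.1]
opening: 0.0855
```

Run:
```python
from h import *
s=state()[2];print(s['joint_positions'],s['tcp_rot'],s['tool_pos'])
```

```text
[-0.0424  0.2955 -0.1474  1.1285  0.0003  1.6847] [-3.1409 -0.0002  1.4144] [0.5248 0.0508 0.256 ]
```

Emit:
step_arm(
  moves=[
    [[40, 10, 0, 0, 0, -0.15, -1], [80, 25, 0, 0, 0, -0.3, -1], [96, 30, 0, 0, 0, -0.45, -1], [96, 30, 0, 0, 0, -0.6, -1], [96, 30, 0, 0, 0, -0.75, -1], [96, 30, 0, 0, 0, -0.9, -1], [96, 30, 0, 0, 0, -1.05, -1], [96, 30, 0, 0, 0, -1.2, -1], [96, 30, 0, 0, 0, -1.35, -1], [96, 30, 0, 0, 0, -1.5, -1], [96, 30, 0, 0, 0, -1.65, -1], [96, 30, 0, 0, 0, -1.727, -1]],
  ],
)

```text
clock: 1.55
tool_pos: [0.5688, 0.1404, 0.256]
tcp_rot: [-3.142, -0.001, -3.13]
wrist_force: [-0.2, 0.2, -0.5]
opening: 0.0855
```

Run:
```python
from h import *
im,po=grab('wrist','w1');print(po[0],po[2]['tcp_rot'],po[2]['joint_positions'])
```

```text
[0.5688 0.1404 0.256 ] [-3.1415 -0.0006 -3.1297] [ 0.1173  0.4083  0.0178  1.181  -0.      0.1054]
```

View pics/w1.png

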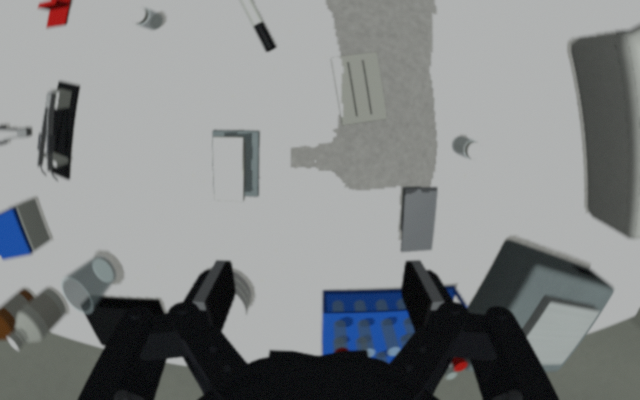

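The wrist view shows the stand plate at (228,167), the lined plate at (360,87) and the sheet at (420,218). Next come the corners.

Run:
```python
from h import *
im,po=load('w1')
g=im.copy()
def st(c,lo,hi): return np.clip((c.astype(float)-lo)/(hi-lo)*255,0,255).astype(np.uint8)
a=cv2.resize(st(im[120:210,200:270],60,230),None,fx=5,fy=5,interpolation=2)
b=cv2.resize(st(im[45:135,320:400],60,230),None,fx=5,fy=5,interpolation=2)
c=cv2.resize(st(im[175:265,390:450],40,200),None,fx=5,fy=5,interpolation=2)
cv2.imwrite('pics/w1z.png',cv2.resize(np.hstack([a,b,c]),None,fx=.76,fy=.76,interpolation=3))
for px in[(325,290),(455,290),(510,245)]:print(px,onz('wrist',px,.05,po))
# side px
```

```text
(325, 290) [0.7118 0.1517 0.05  ]
(455, 290) [0.7192 0.3293 0.05  ]
(510, 245) [0.6532 0.4015 0.05  ]
```

View pics/w1z.png

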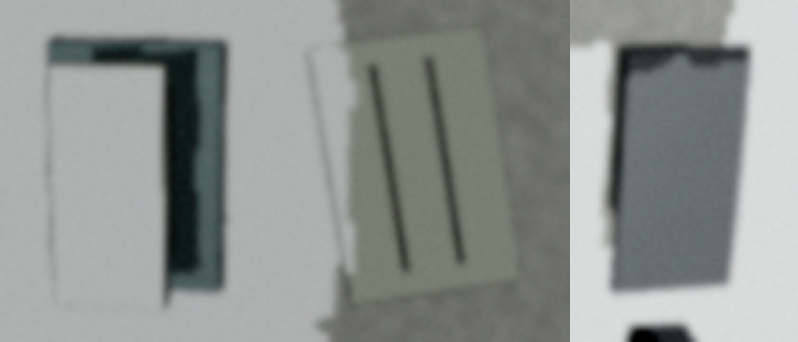

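```bash
cat > meas.py <<'E'
from h import *
def rectfit(mask,z,po,n='wrist'):
    cs,_=cv2.findContours(mask.astype(np.uint8),cv2.RETR_EXTERNAL,cv2.CHAIN_APPROX_NONE)
    c=max(cs,key=cv2.contourArea)[:,0].astype(float)
    P=np.array([onz(n,p,z,po)[:2] for p in c])
    (cx,cy),(w,h),a=cv2.minAreaRect((P*1000).astype(np.float32))
    if w<h: w,h,a=h,w,a+90
    a=(a+90)%180-90
    m=cv2.moments(mask.astype(np.uint8),True)
    return cx,cy,w,h,a,(m['m10']/m['m00'],m['m01']/m['m00'])
def win(shape,x0,y0,x1,y1):
    m=np.zeros(shape[:2],bool);m[y0:y1,x0:x1]=1;return m
def big(m):
    n,l,s,c=cv2.connectedComponentsWithStats(m.astype(np.uint8),connectivity=4);return l==1+np.argmax(s[1:,4])
E
python3 - <<'E'
from meas import *
im,po=load('w1');g=im.mean(2)
print(g[190:240:6,412:432:3].astype(int)); print(g[140:200:8,210:250:4].astype(int))
sm=cv2.GaussianBlur(g,(3,3),0)
m=big((sm<135)&(sm>80)&win(g.shape,395,180,445,258));print('sheet',rectfit(m,.035,po))
hsv=cv2.cvtColor(im,cv2.COLOR_BGR2HSV)
# lines
m=(sm<105)&win(g.shape,340,55,378,120)
n,l,s,c=cv2.connectedComponentsWithStats(m.astype(np.uint8))
for k in range(1,n):
  if s[k,4]>20: print('line',s[k],rectfit(l==k,.038,po))
E
```

```text
[[ 71  80 105  87  71  71  82]
 [113 113 112 111 110 110 111]
 [111 112 112 111 109 110 108]
 [110 111 111 109 109 108 110]
 [111 109 109 109 110 110 107]
 [112 111 109 111 109 109 108]
 [110 109 109 108 110 109 109]
 [109 109 108 108 108 106 107]
 [108 109 107 108 107 108 108]]
[[175 175 177 177 176 176 177 177 154  74]
 [175 175 177 177 177 176 177 176 148  71]
 [176 174 176 177 176 177 177 177 144  73]
 [176 174 177 177 177 177 177 177 148  71]
 [177 172 177 177 176 177 176 177 162  71]
 [177 169 177 176 177 177 177 177 163  71]
 [177 169 177 177 177 177 176 176 160  73]
 [177 172 177 177 176 177 176 177 159 148]]
sheet (617.2754516601562, 262.0811767578125, 92.35049438476562, 45.30394744873047, 3.1284103393554688, (417.2960108794198, 215.94378966455122))
```

Run:
```python
from meas import *
im,po=load('w1')
s=cv2.imread('pics/scene0.png').mean(2)
# scene sheet from crop s1 (x/6+355,y/6+145)
C={'a':((487,174),(345,133)),}
S=[(480,176),(530,134),(682,204),(638,238)]   # scene crop corners of top face
S=[(x/6+355,y/6+145) for x,y in S]
D=[(352,160),(None,None),(478,72),(516,117)]
for k in range(4):
  for z in(.035,.045): print(k,z,onz('scene',S[k],z))
# wrist corners  c crop: x=390+(u/.76/5) - offset
off=(70+80)*5
W=[((u/.76-off)/5+390,v/.76/5+175) for u,v in [(622,50),(748,48),(730,285),(611,292)]]
print(W)
for w in W: print(onz('wrist',w,.035,po))
Wc=np.mean(W,0);Sc=np.mean(S,0)
print(tri(ray('wrist',Wc,po),ray('scene',Sc)))
print(np.linalg.norm(onz('scene',S[0],.035)-onz('scene',S[3],.035)))
```

```text
0 0.035 [0.5872 0.2395 0.035 ]
0 0.045 [0.5942 0.2269 0.045 ]
1 0.035 [0.5844 0.2861 0.035 ]
1 0.045 [0.5914 0.2729 0.045 ]
2 0.035 [0.6688 0.2865 0.035 ]
2 0.045 [0.6748 0.2733 0.045 ]
3 0.035 [0.6685 0.2488 0.035 ]
3 0.045 [0.6745 0.2361 0.045 ]
[(403.6842105263158, 188.1578947368421), (436.8421052631579, 187.6315789473684), (432.10526315789474, 250.0), (400.7894736842105, 251.8421052631579)]
[0.5819 0.2411 0.035 ]
[0.5803 0.283  0.035 ]
[0.6637 0.2894 0.035 ]
[0.6654 0.2468 0.035 ]
(array([0.6246, 0.2676, 0.0308]), [np.float64(0.0023134629245004103), np.float64(0.002313462924500421)])
0.08188905229228981
```

Emit:
step_arm(
  moves=[
    [[-20, 45, 15, 0, 0, -0.03, -1], [-40, 90, 50, 0, 0, -0.06, -1], [-46, 122, 90, 0, 0, -0.06, -1], [-46, 122, 90, 0, 0, -0.06, -1], [-46, 122, 90, 0, 0, -0.06, -1]],
  ],
)

```text
clock: 2.1
tool_pos: [0.6129, 0.2635, 0.1639]
tcp_rot: [-3.141, -0.004, -3.075]
wrist_force: [-0.9, -0.2, 0.0]
opening: 0.0856
```

Run:
```python
from h import *
im,po=grab('wrist','w2');print(po[0],po[2]['tcp_rot'],po[2]['joint_positions'])
```

```text
[0.6129 0.2635 0.1639] [-3.1406 -0.0041 -3.0749] [ 0.2965  0.622   0.1284  1.0814 -0.      0.2298]
```

View pics/w2.png

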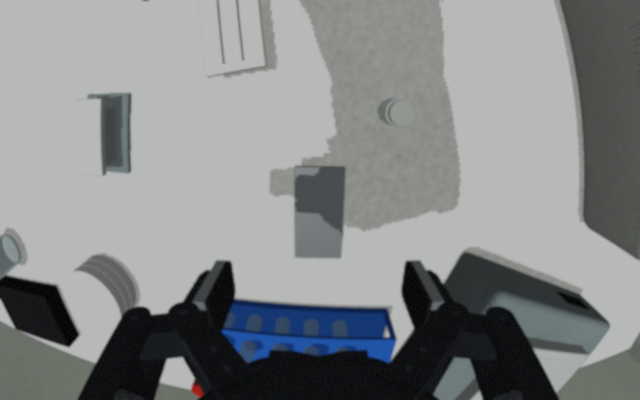

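Run:
```python
from h import *
im,po=load('w2');g=im.mean(2)
print(g[150:175:1,320].astype(int));print(g[245:268,315].astype(int));print(g[240,285:300].astype(int),g[240,335:350].astype(int),g[180,285:300].astype(int),g[180,338:352].astype(int))
c=cv2.resize(im[155:265,280:360],None,fx=7,fy=7,interpolation=2);cv2.imwrite('pics/w2z.png',cv2.resize(c,(436,600)))
```

```text
[184 184 184 184 183 179 167 151 141 138 139 140 142 141 136 124 103  94
  92  84  81  77  77  76  76]
[119 118 119 118 117 116 117 117 117 117 115 122 139 164 178 183 184 183
 184 183 184 184 184]
[184 184 184 184 184 184 184 183 175 156 133 124 121 120 120] [119 119 118 118 118 120 128 153 175 183 184 184 183 184 184] [143 143 144 144 143 143 141 139 131 115  98  84  77  75  74] [ 76  77  77  76  79  80  98 124 137 142 144 143 143 142]
```

View pics/w2z.png

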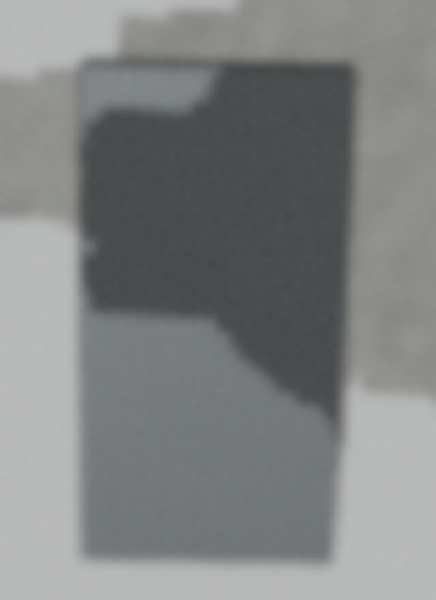

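Run:
```python
from h import *
im,po=load('w2');_,p1=load('w1')
k=5.4545
W=[(280+u/k-.4,155+v/k-.4) for u,v in[(81,70),(353,70),(331,561),(82,558)]]
P=np.array([onz('wrist',w,.035,po) for w in W]);print(P)
print(P.mean(0),[np.linalg.norm(P[i]-P[(i+1)%4])*1e3 for i in range(4)],[np.degrees(np.arctan2(*(b-a)[1::-1])) for a,b in((P[0],P[3]),(P[1],P[2]))])
W1=[(403.7,188.2),(436.8,187.6),(432.1,250),(400.8,251.8)]
for a,b in zip(W,W1): print(tri(ray('wrist',a,po),ray('wrist',b,p1)))
# tool-frame target
c=P.mean(0);print('tool delta',po[1].T@(c-po[0])*1e3)
```

```text
[[0.5841 0.2431 0.035 ]
 [0.5813 0.2835 0.035 ]
 [0.6637 0.2878 0.035 ]
 [0.6659 0.2466 0.035 ]]
[0.6238 0.2652 0.035 ] [np.float64(40.500552219341586), np.float64(82.49269535918546), np.float64(41.22868840057823), np.float64(81.9591021152712)] [np.float64(2.4501356912864), np.float64(2.9626254584420324)]
(array([0.5846, 0.2428, 0.029 ]), [np.float64(0.000819031113822257), np.float64(0.0008190311138223838)])
(array([0.5813, 0.2838, 0.033 ]), [np.float64(0.00042952772530506045), np.float64(0.0004295277253049864)])
(array([0.6611, 0.2872, 0.04  ]), [np.float64(5.739241797867174e-05), np.float64(5.739241797870006e-05)])
(array([0.6652, 0.2466, 0.0358]), [np.float64(0.0002679976246557682), np.float64(0.0002679976246557425)])
tool delta [-11.531    1.1595 128.8031]
```

Emit:
step_arm(
  moves=[
    [[-11, 1, 40, 0, 0, 0.01, -1], [-11.5, 1, 80, 0, 0, 0.01, -1], [-11.5, 1, 105, 0, 0, 0.01, -1], [-11.5, 1, 120, 0, 0, 0.01, -1], [-11.5, 1, 127, 0, 0, 0.01, -1], [-11.5, 1, 127, 0, 0, 0.01, -1], [-11.5, 1, 127, 0, 0, 0.01, -0.5], [-11.5, 1, 127, 0, 0, 0.01, 0], [-11.5, 1, 127, 0, 0, 0.01, 0.3], [-11.5, 1, 127, 0, 0, 0.01, 1], [-11.5, 1, 127, 0, 0, 0.01, 1], [-11.5, 1, 127, 0, 0, 0.01, 1]],
  ],
)

```text
clock: 3.35
tool_pos: [0.6263, 0.2647, 0.0407]
tcp_rot: [3.141, 0.002, -3.085]
wrist_force: [-1.9, -0.7, 7.6]
opening: 0.0403
```

Run:
```python
from h import *
im,po=grab('wrist','w3');print(po[0],po[2]['tcp_rot'],po[2]['opening'],po[2]['wrist_force'])
im,_=grab('side','sd3');crop(im,240,50,130,100,6,'sd3z')
```

```text
[0.6263 0.2647 0.0407] [ 3.1413  0.0017 -3.0852] 0.04030457598597057 [-1.8876 -0.6524  7.633 ]
```

View pics/w3.png

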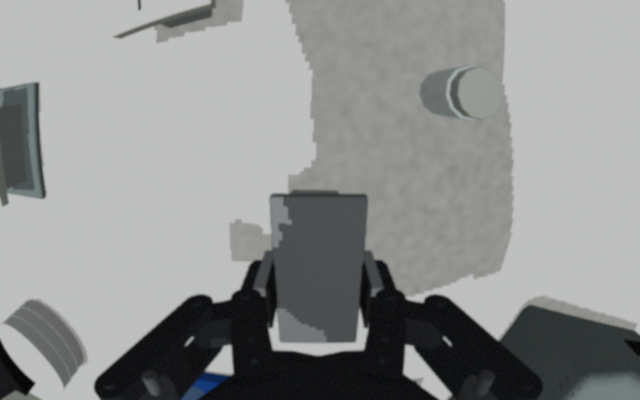

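View pics/sd3z.png

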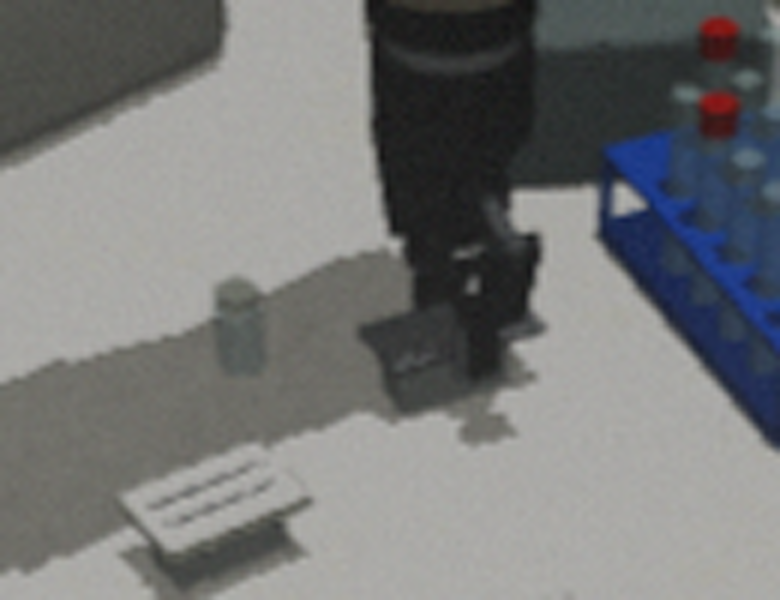

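Run:
```python
from h import *
im,po=load('w1')
W=[(200+u/3.8-.4,120+v/3.8-.4) for u,v in[(49,65),(164,67),(168,308),(57,304)]]
P=np.array([onz('wrist',w,.038,po) for w in W]);print(P)
print(P.mean(0),[np.linalg.norm(P[i]-P[(i+1)%4])*1e3 for i in range(4)],[np.degrees(np.arctan2(*(b-a)[1::-1])) for a,b in((P[0],P[3]),(P[1],P[2]))])
# foot corners at z=.006
F=[(200+u/3.8-.4,120+v/3.8-.4) for u,v in[(50,40),(225,41),(221,290)]]
Q=np.array([onz('wrist',w,.006,po) for w in F]);print('foot',Q,np.linalg.norm(Q[1]-Q[0]),np.linalg.norm(Q[2]-Q[1]),'centre',(Q[0]+Q[2])/2)
# lines: crop b offset 70*3.8=266
L=[(320+(u-266)/3.8-.4,45+v/3.8-.4) for u,v in[(373,65),(406,270),(429,57),(461,263)]]
q=np.array([onz('wrist',w,.038,po) for w in L]);print('lines',q,q.mean(0),np.linalg.norm(q[0]-q[1]),[np.degrees(np.arctan2(*(b-a)[1::-1])) for a,b in((q[0],q[1]),(q[2],q[3]))])
s=cv2.imread('pics/scene0.png')
```

```text
[[0.5232 0.0222 0.038 ]
 [0.5248 0.0578 0.038 ]
 [0.5986 0.0553 0.038 ]
 [0.5977 0.0192 0.038 ]]
[0.5611 0.0386 0.038 ] [np.float64(35.57015904122181), np.float64(73.7942260227046), np.float64(36.123483980388), np.float64(74.51675986476387)] [np.float64(-2.3655684568127886), np.float64(-1.9394607909311703)]
foot [[0.5187 0.0117 0.006 ]
 [0.5207 0.07   0.006 ]
 [0.6029 0.0657 0.006 ]] 0.05829043727782922 0.08234011302416258 centre [0.5608 0.0387 0.006 ]
lines [[0.4424 0.1711 0.038 ]
 [0.5008 0.1816 0.038 ]
 [0.4393 0.1867 0.038 ]
 [0.4982 0.1973 0.038 ]] [0.4702 0.1842 0.038 ] 0.05932342301496857 [np.float64(10.244028921852909), np.float64(10.191944112627164)]
```

Emit:
step_arm(
  moves=[
    [[0, 0, -5, 0, 0, 0, 1], [0, 0, -15, 0, 0, 0, 1], [0, 0, -40, 0, 0, 0, 1], [0, 0, -80, 0, 0, 0, 1], [0, 0, -105, 0, 0, 0, 1], [0, 0, -105, 0, 0, 0, 1], [0, 0, -105, 0, 0, 0, 1]],
  ],
)

```text
clock: 4.15
tool_pos: [0.626, 0.2646, 0.1453]
tcp_rot: [3.141, 0.002, -3.085]
wrist_force: [-0.2, -0.1, -0.9]
opening: 0.0402
```

Emit:
step_arm(
  moves=[
    [[17, -45, 0, 0, 0, 0.05, 1], [34, -95, 0, 0, 0, 0.098, 1], [51, -140, 0, 0, 0, 0.098, 1], [68, -185, 0, 0, 0, 0.098, 1], [77, -222, 0, 0, 0, 0.098, 1], [77, -222, 0, 0, 0, 0.098, 1], [77, -222, 0, 0, 0, 0.098, 1], [77, -222, 0, 0, 0, 0.098, 1]],
  ],
)

```text
clock: 4.95
tool_pos: [0.561, 0.0392, 0.1437]
tcp_rot: [3.141, -0.001, 3.1]
wrist_force: [-0.2, 0.2, -0.6]
opening: 0.0401
```

Run:
```python
from h import *
im,po=grab('wrist','w4');print(po[0],po[2]['tcp_rot'],po[2]['opening'],po[2]['wrist_force'])
crop(im,250,180,140,180,3.3,'w4z')
```

```text
[0.561  0.0392 0.1437] [ 3.1413 -0.001   3.1003] 0.04006374148459417 [-0.2479  0.1666 -0.6036]
```

View pics/w4.png

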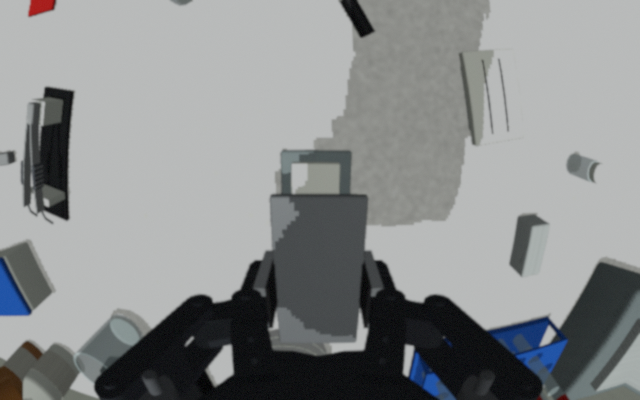

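View pics/w4z.png

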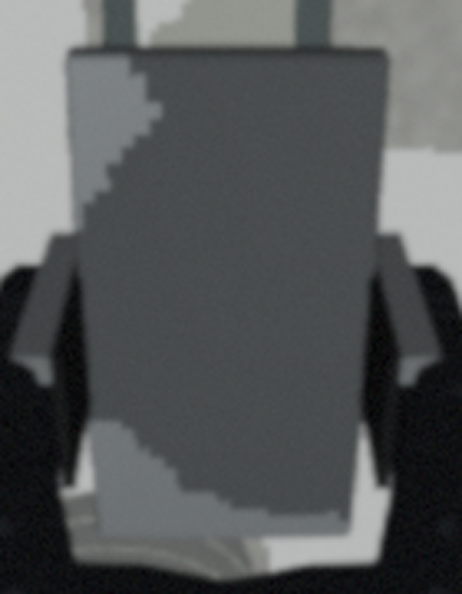

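Run:
```python
from h import *
im,po=load('w4')
f=lambda u,v:(250+u/3.3-.35,180+v/3.3-.35)
W=[f(*p) for p in[(68,54),(388,53),(350,531),(100,534)]]
for zt in(.0057,.008):
  T=[]
  for w in W:
    o,d=ray('wrist',w,po); o=po[1].T@(o-po[0]);d=po[1].T@d
    T.append((o+d*(zt-o[2])/d[2])*1e3)
  T=np.array(T);print(T,T.mean(0),[np.linalg.norm(T[i]-T[(i+1)%4]) for i in range(4)])
c=cv2.resize(im[140:200,270:365],None,fx=8,fy=8,interpolation=2);cv2.imwrite('pics/w4y.png',c)
```

```text
[[ 44.7573 -19.0823   5.7   ]
 [ 44.905   21.4555   5.7   ]
 [-36.7929  21.2136   5.7   ]
 [-37.5532 -19.6768   5.7   ]] [3.829  0.9775 5.7   ] [np.float64(40.53805173041092), np.float64(81.69828241482104), np.float64(40.89741067833349), np.float64(82.31264282552597)]
[[ 44.0207 -19.4592   8.    ]
 [ 44.1712  21.8408   8.    ]
 [-39.0629  21.5942   8.    ]
 [-39.8375 -20.065    8.    ]] [2.3229 0.9777 8.    ] [np.float64(41.30027234111352), np.float64(83.23442221575931), np.float64(41.66638817016517), np.float64(83.86033419708613)]
```

View pics/w4y.png

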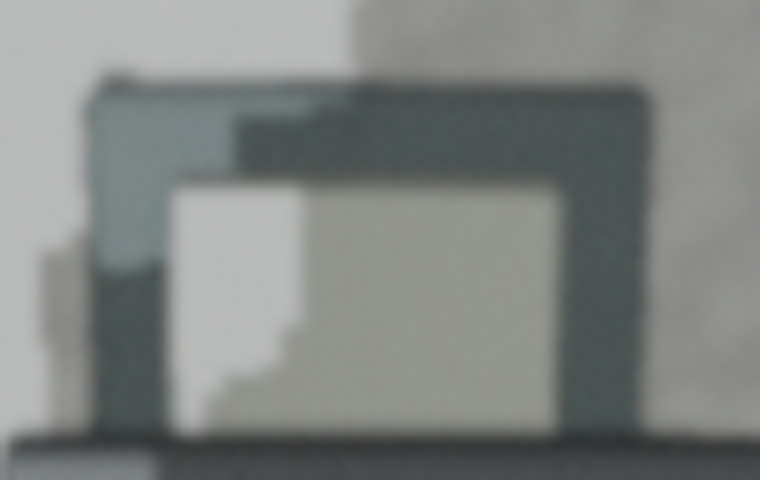

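Run:
```python
from h import *
im,po=load('w4')
f=lambda u,v:(270+u/8-.45,140+v/8-.45)
def tl(px,z):
    return po[1].T@(onz('wrist',px,z,po)-po[0])*1e3
for z in(.038,.036):
  A=[tl(f(*p),z) for p in[(170,182),(558,182),(170,425),(558,425)]];print(np.array(A),np.linalg.norm(A[0]-A[1]),'ctr x',(A[0]+A[1])[0]/2-37.5,'y',(A[0]+A[1])[1]/2, 'yaw',np.degrees(np.arctan2((A[0]-A[1])[0],(A[1]-A[0])[1])))
for z in(.006,.004):
  A=[tl(f(*p),z) for p in[(90,90),(648,88),(644,420)]];print(np.array(A),np.linalg.norm(A[0]-A[1]),'ctr x',(A[0]+A[1])[0]/2-42,'y',(A[0]+A[1])[1]/2)
```

```text
[[ 38.6467 -19.1278 105.773 ]
 [ 38.6228  16.3932 105.7848]
 [ 15.3355 -19.6848 105.7495]
 [ 15.3361  16.8316 105.7617]] 35.52108119482921 ctr x 1.134773859544012 y -1.367301419941029 yaw 0.03851268285446453
[[ 38.2396 -19.3085 107.7726]
 [ 38.2155  16.5319 107.7845]
 [ 14.7188 -19.8705 107.7488]
 [ 14.7193  16.9742 107.7611]] 35.84044584799558 ctr x 0.727505931804231 y -1.3882925912294954 yaw 0.03851268285449848
[[ 42.0201 -30.1988 137.7727]
 [ 42.191   27.8457 137.7922]
 [  6.0508  28.4028 137.7562]] 58.04468052126098 ctr x 0.10558701983337215 y -1.1765567718655845
[[ 41.6907 -30.4437 139.7723]
 [ 41.8629  28.0569 139.792 ]
 [  5.4386  28.6185 139.7557]] 58.50091979050528 ctr x -0.22318091157880815 y -1.193408767210956
```

Emit:
step_arm(
  moves=[
    [[-1.8, -2.2, 40, 0, 0, 0, 1], [-1.8, -2.2, 65, 0, 0, 0, 1], [-1.8, -2.2, 78, 0, 0, 0, 1], [-1.8, -2.2, 78, 0, 0, 0, 1], [-1.8, -2.2, 78, 0, 0, 0, 1]],
  ],
)

```text
clock: 5.5
tool_pos: [0.5635, 0.0367, 0.0669]
tcp_rot: [-3.142, 0.001, 3.101]
wrist_force: [-0.6, -0.2, 1.1]
opening: 0.0402
```

Run:
```python
from h import *
im,po=grab('wrist','w5');print(po[0],po[2]['tcp_rot'],po[2]['opening'],po[2]['wrist_force'])
crop(im,250,160,140,180,3.3,'w5z')
im,_=grab('side','sd5');crop(im,270,100,120,90,5,'sd5z')
im,_=grab('scene','sc5');crop(im,330,150,120,90,5,'sc5z')
cv2.imwrite('pics/c5.png',np.vstack([cv2.imread('pics/sd5z.png'),cv2.imread('pics/sc5z.png')])[:, :][::1])
```

```text
[0.5635 0.0367 0.0669] [-3.1416  0.0005  3.1006] 0.04022100331761898 [-0.5758 -0.1813  1.1174]
```

View pics/w5z.png

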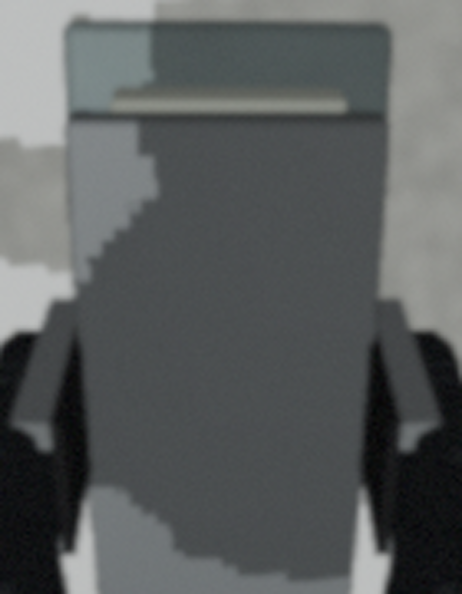

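View pics/sd5z.png

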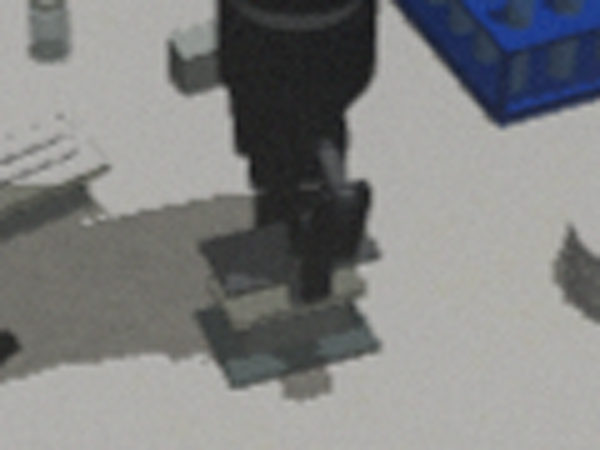

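View pics/sc5z.png

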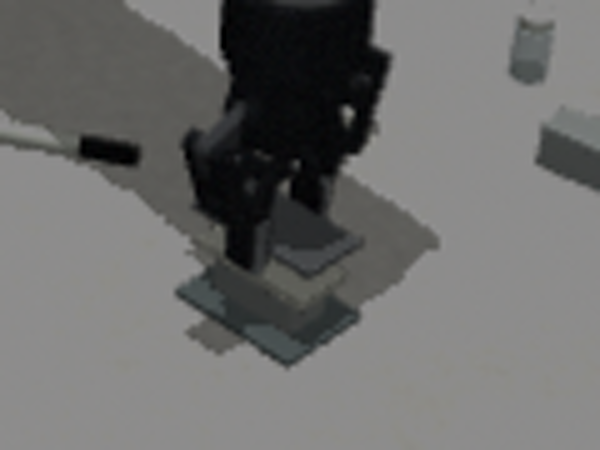

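Run:
```python
from h import *
im,po=load('w5')
f=lambda u,v:(250+u/3.3-.35,160+v/3.3-.35)
def tl(px,z): return po[1].T@(onz('wrist',px,z,po)-po[0])*1e3
z0=po[0][2]
for b in(0,-.002):
  A=[tl(f(*p),.038+b) for p in[(112,97),(347,97)]]
  B=[tl(f(*p),z0-.0057+b) for p in[(69,121),(386,121)]]
  F=[tl(f(*p),.006+b) for p in[(67,27),(390,27)]]
  for n,q,h in(('plate',A,37.5),('sheet',B,42),('foot',F,42)): print(n,q[1][1]-q[0][1],'ctr',(q[0]+q[1])[:2]/2-[h,0])
g=im.mean(2);print(g[180:200,285:345:10].T.astype(int))
```

```text
plate 35.03354169772412 ctr [3.4319 1.4519]
sheet 40.16421111582134 ctr [2.6415 1.1255]
foot 57.82401083984706 ctr [2.5907 1.368 ]
plate 35.51512990780543 ctr [2.8407 1.4586]
sheet 40.821120987579064 ctr [1.9988 1.128 ]
foot 58.475579488279465 ctr [2.1473 1.3725]
[[131 130 130 131 130 127 120 109 103 110 124 136 134 117  88  69  88 109
  123 130]
 [111 118 123 120 109  96  91  93  98 108 126 138 135 117  87  63  64  71
   74  77]
 [ 81  79  82  82  84  83  86  93  97 108 124 136 134 119  87  62  63  70
   73  76]
 [ 82  81  82  82  83  84  87  91  96 107 123 136 135 118  89  63  62  70
   75  77]
 [ 83  82  82  81  84  85  87  93  96 106 122 136 134 116  88  60  62  70
   76  78]
 [ 84  83  83  82  82  83  87  93  96 105 120 135 135 117  86  64  61  67
   75  78]]
```

Emit:
step_arm(
  moves=[
    [[0.4, 0.3, 6, 0, 0, 0, 1], [0.4, 0.3, 11, 0, 0, 0, 1], [0.4, 0.3, 14, 0, 0, 0, 1], [0.4, 0.3, 16, 0, 0, 0, 1], [0.4, 0.3, 17, 0, 0, 0, 1], [0.4, 0.3, 18, 0, 0, 0, 1], [0.4, 0.3, 18, 0, 0, 0, 1]],
  ],
)

```text
clock: 6.35
tool_pos: [0.5625, 0.0365, 0.0487]
tcp_rot: [-3.142, -0.0, 3.1]
wrist_force: [-3.1, -0.6, 6.0]
opening: 0.0403
```

Emit:
step_arm(
  moves=[
    [[0, 0, 0, 0, 0, 0, 0.02], [0, 0, 0, 0, 0, 0, -0.1], [0, 0, 0, 0, 0, 0, -0.3], [0, 0, 0, 0, 0, 0, -0.6], [0, 0, 0, 0, 0, 0, -0.6]],
  ],
)

```text
clock: 6.85
tool_pos: [0.5626, 0.0366, 0.0483]
tcp_rot: [3.142, -0.0, 3.1]
wrist_force: [-0.1, -1.6, -0.1]
opening: 0.0683
```

Run:
```python
from h import *
im,po=grab('wrist','w6');print(po[0],po[2]['tcp_rot'],po[2]['opening'],po[2]['wrist_force'])
crop(im,220,140,200,220,2.7,'w6z')
```

```text
[0.5626 0.0366 0.0483] [ 3.1416 -0.      3.0998] 0.06828745675987528 [-0.1446 -1.5586 -0.0809]
```

View pics/w6z.png

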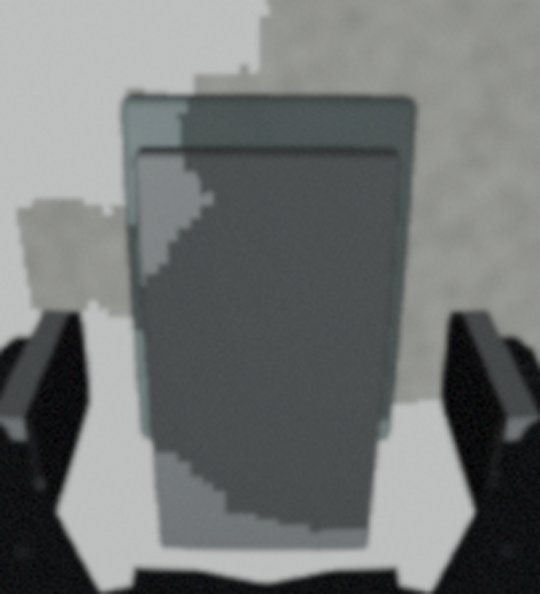

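Emit:
step_arm(
  moves=[
    [[0, 0, -20, 0, 0, 0, -0.6], [0, 0, -60, 0, 0, 0, -1], [25, 35, -100, 0, 0, -0.1, -1], [50, 75, -102, 0, 0, -0.22, -1], [75, 110, -102, 0, 0, -0.22, -1], [99, 142, -102, 0, 0, -0.22, -1], [99, 142, -102, 0, 0, -0.22, -1], [99, 142, -102, 0, 0, -0.22, -1]],
  ],
)

```text
clock: 7.7
tool_pos: [0.4694, 0.1832, 0.1505]
tcp_rot: [-3.141, 0.0, -2.961]
wrist_force: [0.2, -0.1, -0.1]
opening: 0.0851
```

Run:
```python
from h import *
im,po=grab('wrist','w7');print(po[0],po[2]['tcp_rot'],po[2]['opening'],po[2]['wrist_force'])
crop(im,250,150,140,140,4,'w7z')
```

```text
[0.4694 0.1832 0.1505] [-3.1414  0.0005 -2.9614] 0.08513818409658003 [ 0.1766 -0.0832 -0.0873]
```

View pics/w7.png

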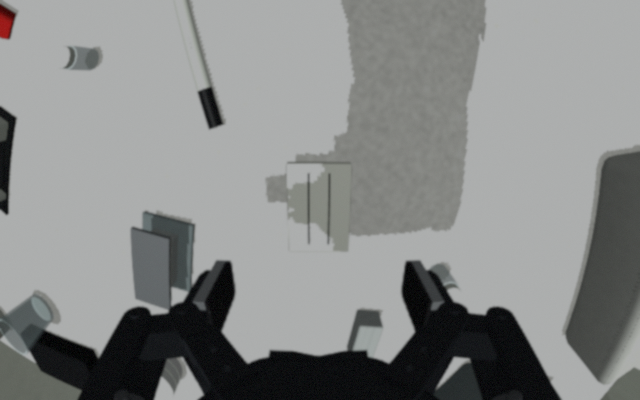

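View pics/w7z.png

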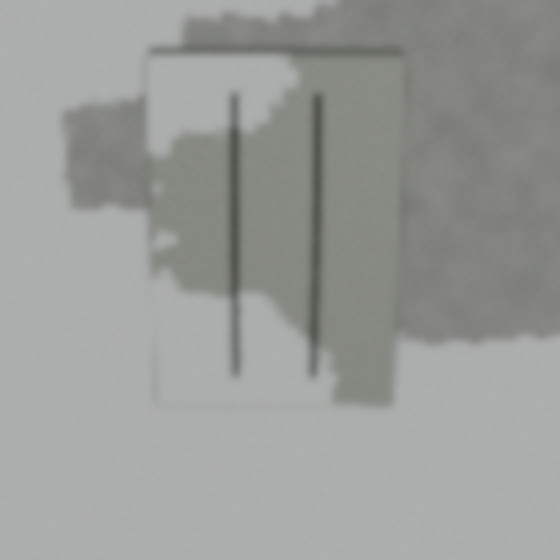

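Run:
```python
from h import *
im,po=load('w7');_,p1=load('w1')
f=lambda u,v:(250+u/4-.38,150+v/4-.38)
def tl(px,z): return po[1].T@(onz('wrist',px,z,po)-po[0])*1e3
for z in(.038,.036):
  A=np.array([tl(f(*p),z) for p in[(150,53),(404,53),(393,405),(156,404)]]);print(A.mean(0),[np.linalg.norm(A[i]-A[(i+1)%4]) for i in range(4)])
  L=np.array([tl(f(*p),z) for p in[(235,93),(236,377),(317,93),(314,377)]]);print(L,L.mean(0))
  for a,b in((A[3],A[0]),(A[2],A[1]),(L[1],L[0]),(L[3],L[2])):print(np.degrees(np.arctan2(b[1]-a[1],b[0]-a[0])))
Lw=[(373,65),(406,270),(429,57),(461,263)]
for a,b in zip([(235,93),(236,377),(317,93),(314,377)],Lw):print(tri(ray('wrist',f(*a),po),ray('wrist',(320+(b[0]-266)/3.8-.4,45+b[1]/3.8-.4),p1)))
```

```text
[ -0.4674   1.3278 112.5098] [np.float64(47.99361953837943), np.float64(74.46166819380451), np.float64(49.55260416360872), np.float64(74.23629817983408)]
[[ 28.8371  -6.4263 112.4972]
 [-31.0786  -6.8446 112.5269]
 [ 28.8444   9.1509 112.4935]
 [-31.0702   9.2486 112.5231]] [ -1.1168   1.2822 112.5102]
0.9444280137125927
-0.25772785331049786
0.3999961710447102
-0.09336320203141525
[ -1.2023   1.33   114.5102] [np.float64(48.4126073857916), np.float64(75.11172406313291), np.float64(49.98520206207676), np.float64(74.88438655227588)]
[[ 28.3581  -6.4918 114.4974]
 [-32.0807  -6.9137 114.5274]
 [ 28.3654   9.2214 114.4937]
 [-32.0722   9.3199 114.5236]] [ -1.8573   1.2839 114.5105]
0.9444280137126078
-0.2577278533104824
0.39999617104469803
-0.09336320203142001
(array([0.4424, 0.1715, 0.0369]), [np.float64(0.00025446646287864157), np.float64(0.0002544664628786735)])
(array([0.5009, 0.1818, 0.0386]), [np.float64(0.00020473132264442758), np.float64(0.0002047313226444297)])
(array([0.4394, 0.1869, 0.0379]), [np.float64(0.00011477518690440521), np.float64(0.0001147751869045237)])
(array([0.4983, 0.1976, 0.038 ]), [np.float64(0.00024795420198183576), np.float64(0.00024795420198191176)])
```

Emit:
step_arm(
  moves=[
    [[-1, 0.3, 40, 0, 0, 0, -1], [-1, 0.3, 75, 0, 0, 0, -1], [-1, 0.3, 98, 0, 0, 0, -1], [-1, 0.3, 106, 0, 0, 0, -1], [-1, 0.3, 108, 0, 0, 0, -1], [-1, 0.3, 108, 0, 0, 0, -0.6], [-1, 0.3, 108, 0, 0, 0, -0.3], [-1, 0.3, 108, 0, 0, 0, 0], [-1, 0.3, 108, 0, 0, 0, 1], [-1, 0.3, 108, 0, 0, 0, 1], [-1, 0.3, 108, 0, 0, 0, 1]],
  ],
)

```text
clock: 8.85
tool_pos: [0.4715, 0.1832, 0.0437]
tcp_rot: [-3.141, 0.002, -2.963]
wrist_force: [-0.7, -1.4, 6.8]
opening: 0.0484
```

Run:
```python
from h import *
im,po=grab('wrist','w8');print(po[0],po[2]['tcp_rot'],po[2]['opening'],po[2]['wrist_force'])
```

```text
[0.4715 0.1832 0.0437] [-3.1414  0.0024 -2.9633] 0.0484094915097578 [-0.7    -1.4485  6.8216]
```

View pics/w8.png

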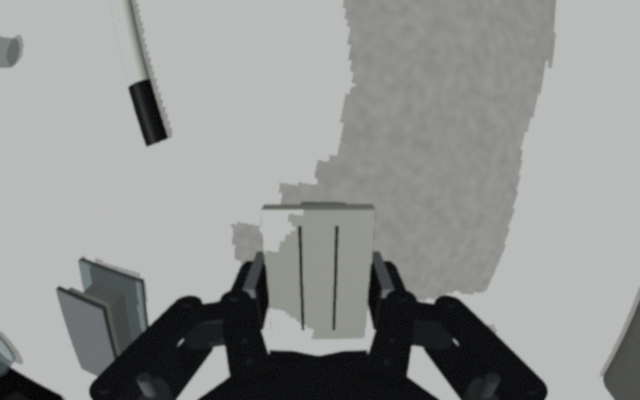

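Emit:
step_arm(
  moves=[
    [[0, 0, -5, 0, 0, 0, 1], [0, 0, -20, 0, 0, 0, 1], [0, 0, -60, 0, 0, 0, 1], [-10, -30, -88, 0, 0, 0.05, 1], [-25, -70, -88, 0, 0, 0.12, 1], [-45, -110, -88, 0, 0, 0.18, 1], [-60, -150, -88, 0, 0, 0.22, 1], [-63, -160, -88, 0, 0, 0.22, 1], [-63, -160, -88, 0, 0, 0.22, 1], [-63, -160, -88, 0, 0, 0.22, 1]],
  ],
)

```text
clock: 9.9
tool_pos: [0.5602, 0.0374, 0.1304]
tcp_rot: [3.141, -0.001, 3.1]
wrist_force: [0.1, -0.4, -0.7]
opening: 0.0486
```

Run:
```python
from h import *
im,po=grab('wrist','w9');print(po[0],po[2]['tcp_rot'],po[2]['opening'],po[2]['wrist_force'])
crop(im,250,150,140,200,3,'w9z')
```

```text
[0.5602 0.0374 0.1304] [ 3.1411 -0.0007  3.1003] 0.048638032539147745 [ 0.1407 -0.3677 -0.6881]
```

View pics/w9z.png

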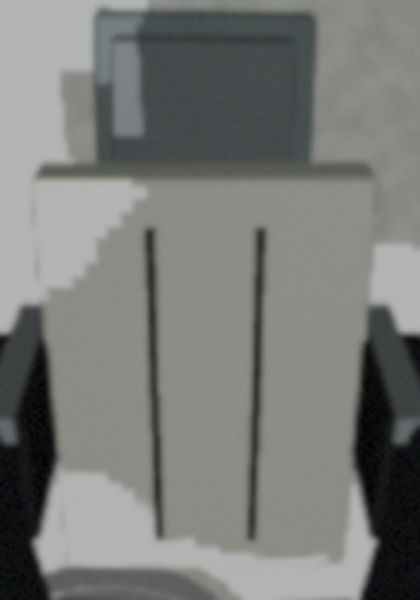

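Emit:
step_arm(
  moves=[
    [[-1, -0.5, 30, 0, 0, 0, 1], [-2, -0.5, 48, 0, 0, 0, 1], [-2, -0.5, 56, 0, 0, 0, 1], [-2, -0.5, 56, 0, 0, 0, 1], [-2, -0.5, 56, 0, 0, 0, 1]],
  ],
)

```text
clock: 10.45
tool_pos: [0.563, 0.0368, 0.075]
tcp_rot: [3.142, 0.001, 3.101]
wrist_force: [0.5, -0.9, -0.3]
opening: 0.0487
```

Run:
```python
from h import *
im,po=grab('wrist','w10');print(po[0],po[2]['tcp_rot'],po[2]['opening'],po[2]['wrist_force'])
crop(im,250,150,140,200,3,'w10z')
```

```text
[0.563  0.0368 0.075 ] [3.1416 0.0006 3.1008] 0.04868494251307523 [ 0.4739 -0.9356 -0.2627]
```

View pics/w10z.png

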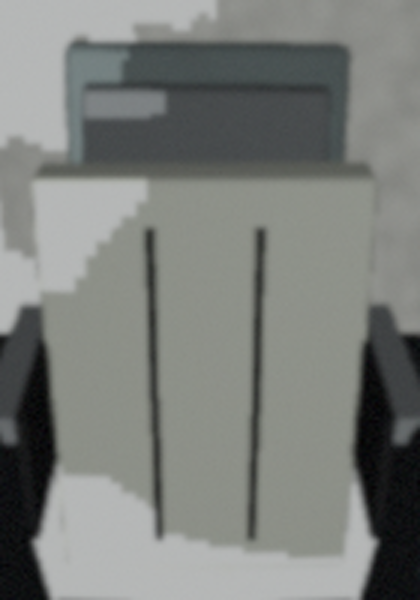

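Run:
```python
from h import *
im,po=load('w10')
f=lambda u,v:(250+u/3-.33,150+v/3-.33)
def tl(px,z): return po[1].T@(onz('wrist',px,z,po)-po[0])*1e3
z0=po[0][2]
for b in(0,-.002):
  Q={'sheet':([(84,90),(330,90)],.043,42),'foot':([(67,47),(350,47)],.006,42),'plate':([(36,180),(375,180)],z0-.0057,37.5)}
  for n,(p,z,h) in Q.items():
    q=[tl(f(*k),z+b) for k in p];print(n,q[1][1]-q[0][1],'ctr',(q[0]+q[1])[:2]/2-[h,0],'tilt',np.degrees((q[1]-q[0])[0]/(q[1]-q[0])[1]))
  L=np.array([tl(f(*p),z0-.0057+b) for p in[(150,230),(158,537),(261,230),(251,537)]]);print(L.mean(0),L)
```

```text
sheet 40.89163968016776 ctr [2.8957 1.1936] tilt 0.0220450597124612
foot 58.12536797275415 ctr [2.3543 1.5582] tilt 0.031148782898166402
plate 48.10980147504394 ctr [1.1788 0.9488] tilt 0.02037338044591158
[1.7879 0.8767 5.6989] [[ 31.0578  -7.0086   5.68  ]
 [-27.4931  -7.2577   5.7174]
 [ 31.0639   8.9125   5.6804]
 [-27.4769   8.8605   5.7177]]
sheet 41.44195783386009 ctr [2.3703 1.1967] tilt 0.022045059712621662
foot 58.751682118326414 ctr [1.9278 1.5646] tilt 0.031148782898160855
plate 48.89673518731355 ctr [0.4386 0.9485] tilt 0.020373380445877123
[0.4442 0.8752 7.6997] [[ 30.1929  -7.1391   7.6806]
 [-29.3157  -7.3922   7.7185]
 [ 30.1991   9.0425   7.681 ]
 [-29.2993   8.9896   7.7189]]
```

Emit:
step_arm(
  moves=[
    [[1.7, 0.3, 6, 0, 0, 0, 1], [1.7, 0.3, 11, 0, 0, 0, 1], [1.7, 0.3, 14, 0, 0, 0, 1], [1.7, 0.3, 16, 0, 0, 0, 1], [1.7, 0.3, 17, 0, 0, 0, 1], [1.7, 0.3, 18, 0, 0, 0, 1], [1.7, 0.3, 18, 0, 0, 0, 1]],
  ],
)

```text
clock: 11.2
tool_pos: [0.5611, 0.0365, 0.0568]
tcp_rot: [3.142, 0.0, 3.1]
wrist_force: [-2.0, -0.1, 5.9]
opening: 0.0485
```

Emit:
step_arm(
  moves=[
    [[0, 0, 0, 0, 0, 0, -0.14], [0, 0, 0, 0, 0, 0, -0.22], [0, 0, 0, 0, 0, 0, -0.4], [0, 0, 0, 0, 0, 0, -0.7], [0, 0, 0, 0, 0, 0, -0.7], [0, 0, -20, 0, 0, 0, -0.7], [0, 0, -60, 0, 0, 0, -1], [0, 0, -90, 0, 0, 0, -1], [0, 0, -90, 0, 0, 0, -1], [0, 0, -90, 0, 0, 0, -1]],
  ],
)

```text
clock: 12.2
tool_pos: [0.5616, 0.0365, 0.1468]
tcp_rot: [-3.142, 0.001, 3.1]
wrist_force: [-0.1, -0.5, -0.4]
opening: 0.0855
```

Run:
```python
from h import *
im,po=grab('wrist','w11');print(po[0],po[2]['tcp_rot'],po[2]['opening'],po[2]['wrist_force'])
crop(im,250,140,140,140,4,'w11z')
```

```text
[0.5616 0.0365 0.1468] [-3.1415  0.0014  3.0998] 0.08550090963730468 [-0.0857 -0.479  -0.4267]
```

View pics/w11z.png

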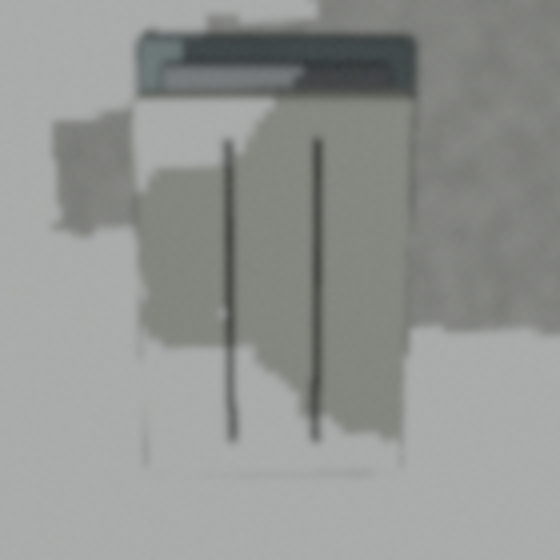

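View pics/w11.png

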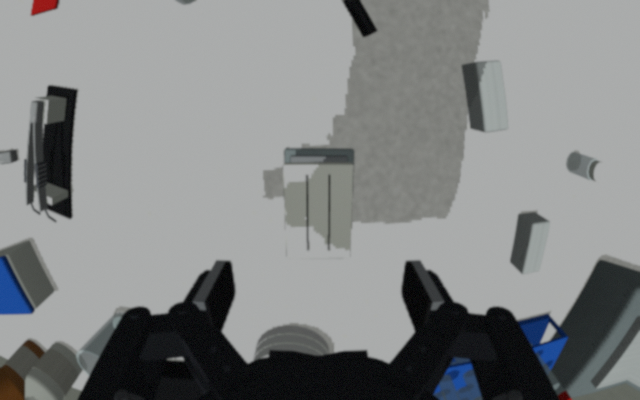

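Run:
```python
from h import *
im,po=load('w11')
f=lambda u,v:(250+u/4-.38,140+v/4-.38)
for b in(0,-.002):
  g=lambda p,z:onz('wrist',f(*p),z+b,po)
  L=np.array([g(p,.051) for p in[(229,140),(232,440),(318,138),(315,440)]])
  a=L[1]-L[0];c=L[3]-L[2];print('line ctr',L.mean(0),np.linalg.norm(a),np.degrees(np.arctan2(a[1],a[0])),np.degrees(np.arctan2(c[1],c[0])))
  Q=np.array([po[1].T@(g(p,z)-po[0])*1e3 for p,z in[((133,97),.051),((415,97),.051),((402,472),.051),((146,470),.051),((160,68),.043),((390,66),.043),((138,37),.006),((416,37),.006)]]);print(Q[:4].mean(0),Q)
  print('tool line ctr',po[1].T@(L.mean(0)-po[0])*1e3,'plate near x-37.5',Q[:2].mean(0)[0]-37.5,'sheet',Q[4:6].mean(0)-42,'foot',Q[6:].mean(0)-42)
```

```text
line ctr [0.5595 0.0374 0.051 ] 0.05928153803557899 -2.546051827086269 -2.234095481561406
[ 2.5365  0.9055 95.7516] [[ 39.6197 -23.8379  95.7   ]
 [ 39.6334  25.622   95.6976]
 [-34.7666  26.0058  95.8036]
 [-34.3405 -24.168   95.8054]
 [ 43.2824 -19.711  103.6946]
 [ 43.6654  21.8441 103.692 ]
 [ 43.1563 -27.6992 140.6952]
 [ 43.187   30.7189 140.6923]]
tool line ctr [ 2.2135  0.808  95.7521] plate near x-37.5 2.126598863171978 sheet [  1.4739 -40.9334  61.6933] foot [  1.1716 -40.4901  98.6937]
line ctr [0.5603 0.0373 0.049 ] 0.05984011442745681 -2.546051827086273 -2.2340954815614045
[ 1.7696  0.9049 97.7527] [[ 39.2022 -24.0717  97.7006]
 [ 39.216   25.8544  97.6982]
 [-35.8851  26.2418  97.8052]
 [-35.4549 -24.4049  97.807 ]
 [ 42.9133 -19.8987 105.6951]
 [ 43.2998  22.0337 105.6925]
 [ 42.8393 -27.922  142.6956]
 [ 42.8702  30.9502 142.6928]]
tool line ctr [ 1.4435  0.8065 97.7532] plate near x-37.5 1.7091128828008166 sheet [  1.1065 -40.9325  63.6938] foot [  0.8547 -40.4859 100.6942]
```

Run:
```python
from h import *
s=cv2.imread('pics/scene0.png');d=cv2.imread('pics/side0.png');w=cv2.imread('pics/wrist0.png')
r=lambda c:cv2.resize(c,(300,300),interpolation=2)
cv2.imwrite('pics/p.png',np.vstack([np.hstack([r(s[220:280,405:465]),r(d[125:175,375:425])]),np.hstack([r(w[120:220,440:540]),r(load('w11')[0][90:230,10:150])])]))
crop(load('w11')[0],0,70,100,160,3.7,'w11f')
```

```text
(no output)
```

View pics/p.png

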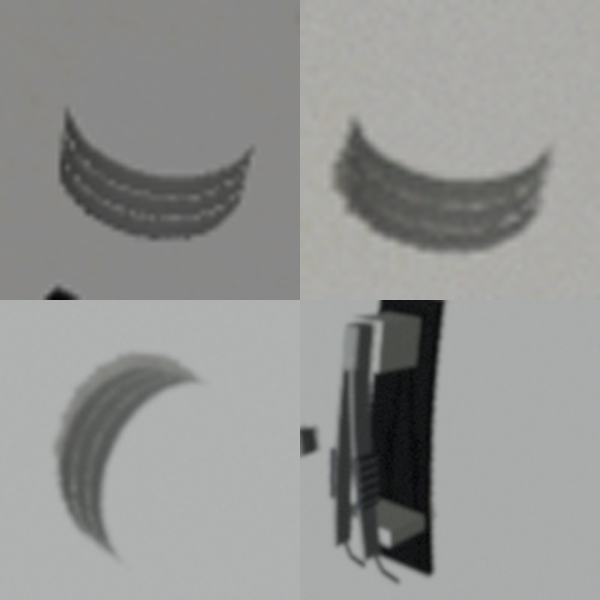

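View pics/w11f.png

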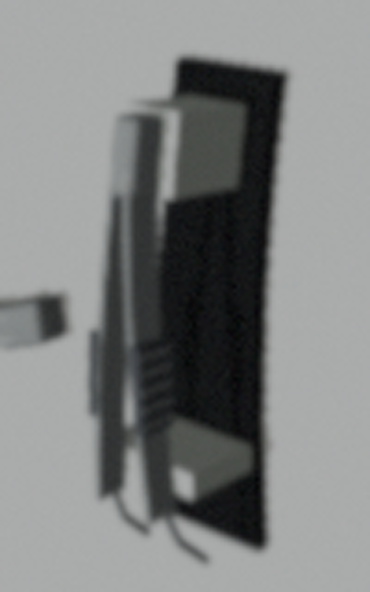

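Run:
```python
from h import *
_,po=load('w11')
b=onz('scene',(438,267.6),0);print('petri base',b,[(z,proj('scene',b+[0,0,z])) for z in(.02,.03,.04,.05)])
b=onz('side',(375+450/6,125+250/6),0);print('petri base side',b,[(z,proj('side',b+[0,0,z])) for z in(.02,.03,.04,.05)], 125+180/6)
f=lambda u,v:(u/3.7-.36,70+v/3.7-.36)
for p in[(180,58),(287,72),(262,548)]:print('foot',onz('wrist',f(*p),.006,po))
print('rear',onz('wrist',f(140,118),.046,po),'front arms',onz('wrist',f(130,505),.046,po))
print('big rear tip',onz('wrist',f(66,310),.012,po))
```

```text
petri base [ 0.787  -0.0305  0.    ] [(0.02, array([439.2161, 261.7863])), (0.03, array([439.8349, 258.8286])), (0.04, array([440.4608, 255.8363])), (0.05, array([441.0942, 252.8086]))]
petri base side [ 0.8587 -0.0974  0.    ] [(0.02, array([451.6892, 161.0785])), (0.03, array([452.5504, 158.2297])), (0.04, array([453.4228, 155.3437])), (0.05, array([454.3068, 152.4195]))] 155.0
foot [ 0.4198 -0.2499  0.006 ]
foot [ 0.4347 -0.2019  0.006 ]
foot [ 0.5732 -0.2502  0.006 ]
rear [ 0.4403 -0.2242  0.046 ] front arms [ 0.5443 -0.2628  0.046 ]
big rear tip [ 0.4865 -0.3239  0.012 ]
```

Emit:
step_arm(
  moves=[
    [[4, -20, -20, 0, 0, 0.15, -1], [9, -45, -20, 0, 0, 0.3, -1], [13, -70, -20, 0, 0, 0.45, -1], [18, -96, -20, 0, 0, 0.6, -1], [22, -120, -20, 0, 0, 0.75, -1], [27, -145, -20, 0, 0, 0.9, -1], [31, -170, -20, 0, 0, 1.05, -1], [36, -194, -20, 0, 0, 1.2, -1], [40, -220, -20, 0, 0, 1.35, -1], [44, -242, -20, 0, 0, 1.5, -1], [49, -268, -20, 0, 0, 1.65, -1], [53, -288, -20, 0, 0, 1.8, -1]],
  ],
)

```text
clock: 13.45
tool_pos: [0.4951, -0.2499, 0.1647]
tcp_rot: [-3.139, -0.001, 1.293]
wrist_force: [0.5, -0.1, -0.2]
opening: 0.0853
```

Emit:
step_arm(
  moves=[
    [[0, 0, 0, 0, 0, 0.15, -1], [0, 0, 0, 0, 0, 0.3, -1], [0, 0, 0, 0, 0, 0.45, -1], [0, 0, 0, 0, 0, 0.6, -1], [0, 0, 0, 0, 0, 0.75, -1], [0, 0, 0, 0, 0, 0.9, -1], [0, 0, 0, 0, 0, 1.05, -1], [0, 0, 0, 0, 0, 1.2, -1], [0, 0, 0, 0, 0, 1.35, -1], [0, 0, 0, 0, 0, 1.5, -1], [0, 0, 0, 0, 0, 1.62, -1], [0, 0, 0, 0, 0, 1.62, -1]],
  ],
)

```text
clock: 14.65
tool_pos: [0.4955, -0.2485, 0.1648]
tcp_rot: [-3.141, 0.002, -0.322]
wrist_force: [-0.5, 0.7, -1.0]
opening: 0.0854
```

Run:
```python
from h import *
im,po=grab('wrist','w12');print(po[0],po[2]['tcp_rot'],po[2]['joint_positions'],po[2]['wrist_force'])
```

```text
[ 0.4955 -0.2485  0.1648] [-3.1409  0.0025 -0.3219] [-0.5969  0.4141 -0.2234  0.9359  0.      2.8666] [-0.5487  0.7316 -1.0145]
```

View pics/w12.png

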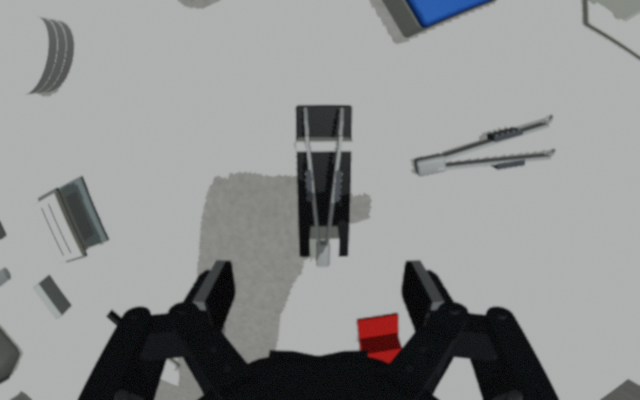

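Run:
```python
from h import *
im,po=load('w12')
crop(im,285,95,80,180,3.3,'a');crop(im,290,150,70,75,8,'w12z')
```

```text
(no output)
```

View pics/a.png

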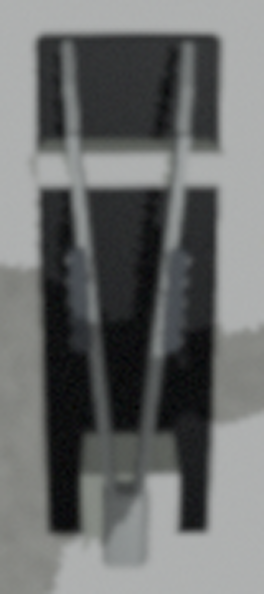

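View pics/w12z.png

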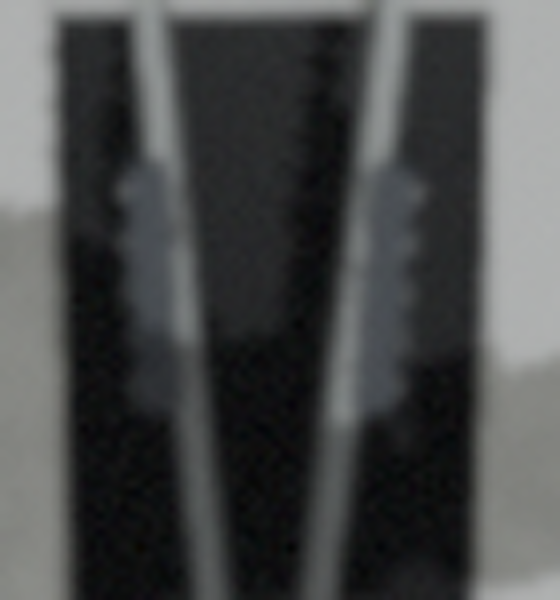

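Run:
```python
from h import *
_,p1=load('w11');_,p2=load('w12')
f=lambda u,v:(u/3.7-.36,70+v/3.7-.36)
a=lambda u,v:(285+u/3.3-.35,95+v/3.3-.35)
for n,A,B in(('rear+y',f(136,116),a(105,562)),('rear-y',f(118,118),a(147,563)),('pt+y',f(208,560),a(67,42)),('pt-y',f(148,532),a(188,42)),('foot',f(180,58),a(207,531)),('foot2',f(262,548),a(38,38))):
  X,e=tri(ray('wrist',A,p1),ray('wrist',B,p2));print(n,X,e, 'tool',p2[1].T@(X-p2[0])*1e3)
def tl(px,z): return p2[1].T@(onz('wrist',px,z,p2)-p2[0])*1e3
z8=lambda u,v:(290+u/8-.44,150+v/8-.44)
for b in(0,-.002):
  for n,q in(('padL',(150,290)),('padR',(391,290)),('Lout top',(120,190)),('Rout top',(425,190)),('Lout bot',(132,400)),('Rout bot',(407,400))):print(n,tl(z8(*q),.047+b))
  for n,q in(('ptL',(67,42)),('ptR',(188,42))):print(n,tl(a(*q),.022+b))
  for n,q in(('rearL',(105,562)),('rearR',(147,563))):print(n,tl(a(*q),.046+b))
  for q in((38,38),(220,38),(207,531),(50,531)):print('foot',tl(a(*q),.006+b))
```

```text
rear+y [ 0.4409 -0.2286  0.0441] [np.float64(0.0006118823260365867), np.float64(0.0006118823260365262)] tool [-57.7929  -1.5239 120.9314]
rear-y [ 0.4382 -0.2389  0.0436] [np.float64(0.000739983949314598), np.float64(0.0007399839493146711)] tool [-57.0566   9.0682 121.403 ]
pt+y [ 0.5716 -0.2619  0.0216] [np.float64(0.00020202186287248615), np.float64(0.00020202186287256136)] tool [ 76.7961 -11.3528 143.0656]
pt-y [ 0.5619 -0.2907  0.0217] [np.float64(6.317304449411468e-06), np.float64(6.317304449404295e-06)] tool [ 76.7458  19.0694 142.9361]
foot [ 0.4199 -0.2541  0.0033] [np.float64(0.0006129645017039629), np.float64(0.0006129645017040661)] tool [-69.5487  29.2884 161.6518]
foot2 [ 0.575  -0.254   0.0031] [np.float64(0.00018027671690433258), np.float64(0.00018027671690416477)] tool [ 77.5429 -19.8715 161.5404]
padL [ 16.1009  -8.1057 117.816 ]
padR [ 16.1147  15.6085 117.7993]
Lout top [ 26.2271 -10.9368 117.7931]
Rout top [ 26.2605  18.742  117.7721]
Lout bot [  4.6956 -10.0106 117.8454]
Rout bot [  4.6965  17.4431 117.8261]
ptL [ 76.6404 -11.2197 142.6694]
ptR [ 76.747   19.051  142.6478]
rearL [-56.0349  -1.8176 118.989 ]
rearR [-56.375    9.3466 118.982 ]
foot [ 77.4484 -19.5707 158.6733]
foot [ 77.6361  28.8163 158.6388]
foot [-68.6997  29.3332 158.9984]
foot [-68.5783 -18.8255 159.032 ]
padL [ 15.5343  -8.1684 119.8175]
padR [ 15.5483  15.7483 119.8006]
Lout top [ 25.747  -11.0237 119.7943]
Rout top [ 25.7807  18.9085 119.7732]
Lout bot [  4.0317 -10.0895 119.8471]
Rout bot [  4.0325  17.5985 119.8276]
ptL [ 76.5954 -11.3004 144.6695]
ptR [ 76.7029  19.2039 144.6478]
rearL [-57.2123  -1.8266 120.9919]
rearR [-57.5553   9.4326 120.9849]
foot [ 77.412  -19.7074 160.6735]
foot [ 77.601   29.0312 160.6388]
foot [-69.798   29.5518 161.001 ]
foot [-69.6757 -18.9567 161.0348]
```

Emit:
step_arm(
  moves=[
    [[10, 2, 40, 0, 0, 0, -0.5], [16.2, 2.8, 75, 0, 0, 0, -0.2], [16.2, 2.8, 100, 0, 0, 0, -0.2], [16.2, 2.8, 115, 0, 0, 0, -0.2], [16.2, 2.8, 121, 0, 0, 0, -0.2], [16.2, 2.8, 121, 0, 0, 0, 0.1], [16.2, 2.8, 121, 0, 0, 0, 0.2], [16.2, 2.8, 121, 0, 0, 0, 0.2]],
  ],
)

```text
clock: 15.5
tool_pos: [0.5113, -0.2572, 0.0463]
tcp_rot: [3.141, -0.002, -0.32]
wrist_force: [0.2, -0.3, 0.4]
opening: 0.0342
```

Run:
```python
from h import *
im,po=grab('wrist','w13');print(po[0],po[2]['tcp_rot'],po[2]['opening'],po[2]['wrist_force'])
crop(im,240,160,160,200,3,'w13z')
```

```text
[ 0.5113 -0.2572  0.0463] [ 3.1411 -0.0017 -0.3196] 0.034210543260452225 [ 0.1507 -0.2603  0.3895]
```

View pics/w13z.png

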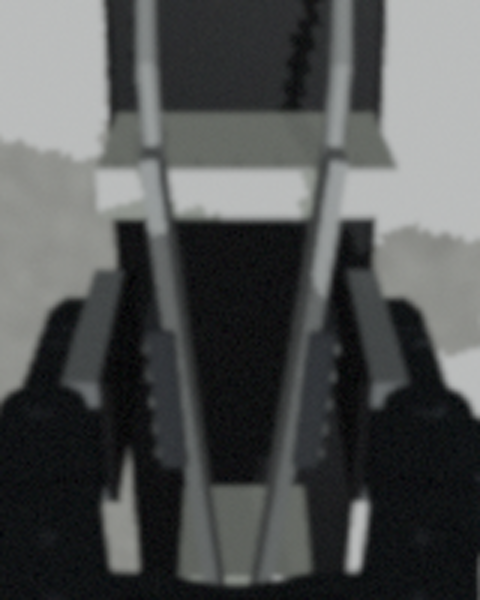

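Run:
```python
from h import *
im,po=load('w13')
f=lambda u,v:(240+u/3-.33,160+v/3-.33)
def tt(px,z):
    o,d=ray('wrist',px,po); o=po[1].T@(o-po[0]);d=po[1].T@d; return (o+d*(z-o[2])/d[2])*1e3
for z in(-.0007,.0013):
  for q in((145,340),(340,345),(160,466),(318,468)): print(q,tt(f(*q),z))
for q in((122,272),(348,272),(106,500),(367,500)): print('finger',q,tt(f(*q),.0))
crop(im,240,0,160,200,3,'w13t')
```

```text
(145, 340) [ 10.0895 -13.7792  -0.7   ]
(340, 345) [ 9.1564 14.8063 -0.7   ]
(160, 466) [-13.9519 -12.5409  -0.7   ]
(318, 468) [-14.4313  12.6155  -0.7   ]
(145, 340) [  8.8409 -14.0038   1.3   ]
(340, 345) [ 7.8918 15.0749  1.3   ]
(160, 466) [-15.6152 -12.7441   1.3   ]
(318, 468) [-16.1028  12.8463   1.3   ]
finger (122, 272) [ 21.0077 -16.6626   0.    ]
finger (348, 272) [20.9915 15.4304  0.    ]
finger (106, 500) [-22.3416 -21.9255   0.    ]
finger (367, 500) [-22.4059  21.2141   0.    ]
```

View pics/w13t.png

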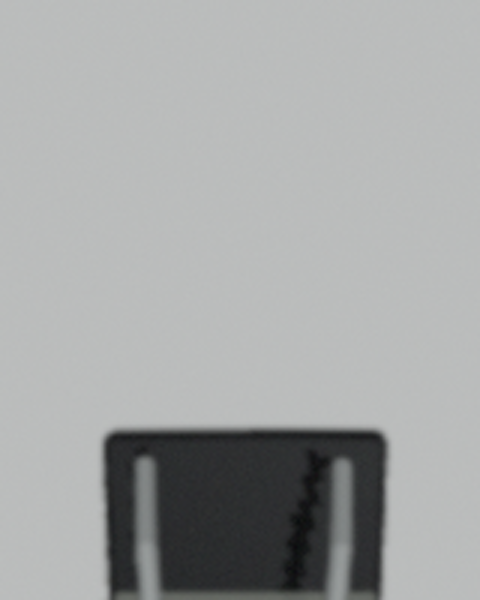

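Emit:
step_arm(
  moves=[
    [[-2, 0.4, 0, 0, 0, 0, 0.2], [-2, 0.4, 0, 0, 0, 0, 0.35], [-2, 0.4, 0, 0, 0, 0, 0.4], [-2, 0.4, 0, 0, 0, 0, 0.45], [-2, 0.4, 0, 0, 0, 0, 0.45], [-2, 0.4, 0, 0, 0, 0, 0.45]],
  ],
)

```text
clock: 16.15
tool_pos: [0.5089, -0.2567, 0.0459]
tcp_rot: [3.141, -0.001, -0.32]
wrist_force: [-1.8, 0.9, 6.2]
opening: 0.0236
```

Run:
```python
from h import *
im,po=grab('wrist','w14');print(po[0],po[2]['tcp_rot'],po[2]['opening'],po[2]['wrist_force'])
crop(im,240,140,160,200,3,'w14z')
```

```text
[ 0.5089 -0.2567  0.0459] [ 3.1413 -0.0008 -0.3202] 0.023594134406048014 [-1.7663  0.9392  6.1522]
```

View pics/w14z.png

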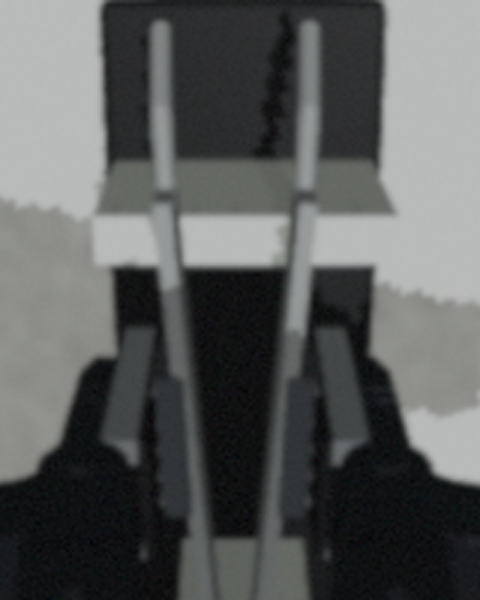

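```bash
cat > pts.py <<'E'
from h import *
def tt(px,z,po):
    o,d=ray('wrist',px,po); o=po[1].T@(o-po[0]);d=po[1].T@d; return (o+d*(z-o[2])/d[2])*1e3
E
python3 - <<'E'
from pts import *
_,a=load('w13');_,b=load('w14')
f=lambda u,v,y0:(240+u/3-.33,y0+v/3-.33)
for z in(.0243,.0263):
  A=[tt(f(*q,0),z,a) for q in((145,462),(342,462))];B=[tt(f(*q,140),z,b) for q in((161,25),(310,25))]
  print(A,A[1][1]-A[0][1],B,B[1][1]-B[0][1])
E
```

```text
[array([ 58.0359, -14.4323,  24.3   ]), array([58.0615, 15.8848, 24.3   ])] 30.317076089745257 [array([ 60.6658, -11.9156,  24.3   ]), array([60.6649, 10.8849, 24.3   ])] 22.800463681252005
[array([ 57.6893, -14.6263,  26.3   ]), array([57.7153, 16.121 , 26.3   ])] 30.74733384829723 [array([ 60.3566, -12.0739,  26.3   ]), array([60.3555, 11.0501, 26.3   ])] 23.12404621831466
```

Emit:
step_arm(
  moves=[
    [[0, 0, 0, 0, 0, 0, 0.5], [0, 0, -1, 0, 0, 0, 0.52], [0, 0, -2, 0, 0, 0, 0.525], [0, 0, -3, 0, 0, 0, 0.525], [0, 0, -5, 0, 0, 0, 0.525], [0, 0, -10, 0, 0, 0, 0.525], [0, 0, -20, 0, 0, 0, 0.525], [0, 0, -35, 0, 0, 0, 0.525], [0, 0, -60, 0, 0, 0, 0.525], [0, 0, -90, 0, 0, 0, 0.525], [0, 0, -90, 0, 0, 0, 0.525], [0, 0, -90, 0, 0, 0, 0.525]],
  ],
)

```text
clock: 17.4
tool_pos: [0.5091, -0.2568, 0.1364]
tcp_rot: [3.141, -0.002, -0.32]
wrist_force: [-0.4, -0.6, -0.6]
opening: 0.0207
```

Run:
```python
from h import *
im,po=grab('wrist','w15');print(po[0],po[2]['tcp_rot'],po[2]['opening'],po[2]['wrist_force'],po[2]['joint_positions'])
crop(im,240,140,160,200,3,'w15z')
im,_=grab('side','sd15');crop(im,280,160,160,120,4.5,'sd15z')
```

```text
[ 0.5091 -0.2568  0.1364] [ 3.141  -0.0019 -0.3201] 0.020726853987658684 [-0.4133 -0.6181 -0.6465] [-0.5953  0.4657 -0.2225  0.8806 -0.      2.8664]
```

View pics/w15z.png

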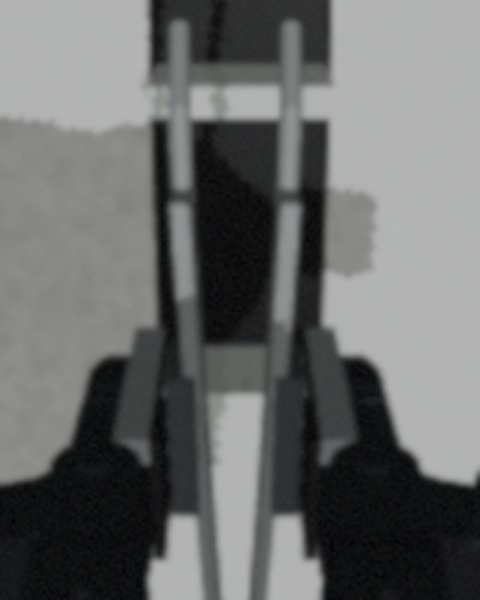

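View pics/sd15z.png

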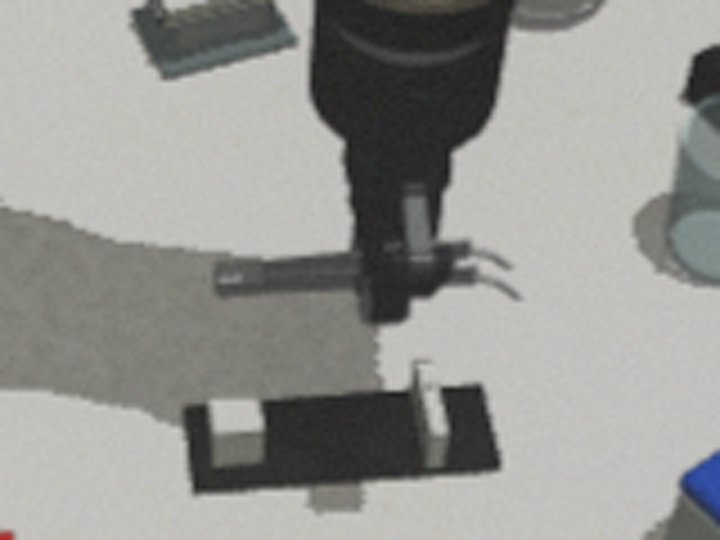

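Emit:
step_arm(
  moves=[
    [[0, -10, -30, 0, 0, -0.15, 0.535], [1, -25, -30, 0, 0, -0.3, 0.535], [2, -40, -30, 0, 0, -0.45, 0.535], [3, -60, -30, 0, 0, -0.6, 0.535], [4, -85, -30, 0, 0, -0.75, 0.535], [5, -110, -30, 0, 0, -0.9, 0.535], [6, -135, -30, 0, 0, -1.05, 0.535], [7, -160, -30, 0, 0, -1.2, 0.535], [9, -190, -30, 0, 0, -1.35, 0.535], [11, -220, -30, 0, 0, -1.5, 0.535], [13, -250, -30, 0, 0, -1.65, 0.535], [15, -280, -30, 0, 0, -1.8, 0.535]],
  ],
)

```text
clock: 18.7
tool_pos: [0.6106, 0.0058, 0.164]
tcp_rot: [-3.139, -0.0, 1.486]
wrist_force: [0.1, -0.4, -0.7]
opening: 0.02
```

Run:
```python
from h import *
t,Rm,s=state();print(t,s['tcp_rot'],s['opening'],s['joint_positions'])
d=np.array([.621,.034,.166])-t
print(Rm.T@d*1e3, np.radians(177.6)-s['tcp_rot'][2])
```

```text
[0.6106 0.0058 0.164 ] [-3.1394 -0.      1.4859] 0.01998612242365153 [-0.1102  0.5149 -0.0593  0.9988 -0.      1.5455]
[29.0013  7.9234 -1.9836] 1.6137874461189212
```

Emit:
step_arm(
  moves=[
    [[5, 1, 0, 0, 0, -0.15, 0.53], [10, 3, 0, 0, 0, -0.3, 0.53], [20, 5, 0, 0, 0, -0.45, 0.53], [29, 8, 0, 0, 0, -0.6, 0.53], [29, 8, 0, 0, 0, -0.75, 0.53], [29, 8, 0, 0, 0, -0.9, 0.53], [29, 8, 0, 0, 0, -1.05, 0.53], [29, 8, 0, 0, 0, -1.2, 0.53], [29, 8, 0, 0, 0, -1.35, 0.53], [29, 8, 0, 0, 0, -1.5, 0.53], [29, 8, 0, 0, 0, -1.614, 0.53], [29, 8, 0, 0, 0, -1.614, 0.53]],
  ],
)

```text
clock: 19.9
tool_pos: [0.6209, 0.0327, 0.1641]
tcp_rot: [3.142, -0.002, 3.095]
wrist_force: [-0.9, 0.3, -0.3]
opening: 0.0201
```

Emit:
step_arm(
  moves=[
    [[0, 0, 25, 0, 0, 0, 0.53], [0, 0, 40, 0, 0, 0, 0.53], [0, 0, 50, 0, 0, 0, 0.53], [0, 0, 50, 0, 0, 0, 0.53]],
  ],
)

```text
clock: 20.3
tool_pos: [0.6204, 0.0327, 0.1135]
tcp_rot: [3.142, -0.003, 3.092]
wrist_force: [-0.1, 0.0, -0.7]
opening: 0.0195
```

Run:
```python
from h import *
im,po=grab('wrist','w16');print(po[0],po[2]['tcp_rot'],po[2]['opening'],po[2]['wrist_force'])
crop(im,250,130,130,150,4,'w16z')
```

```text
[0.6204 0.0327 0.1135] [ 3.1415 -0.0033  3.0917] 0.019484984277167383 [-0.0798  0.0355 -0.6706]
```

View pics/w16z.png

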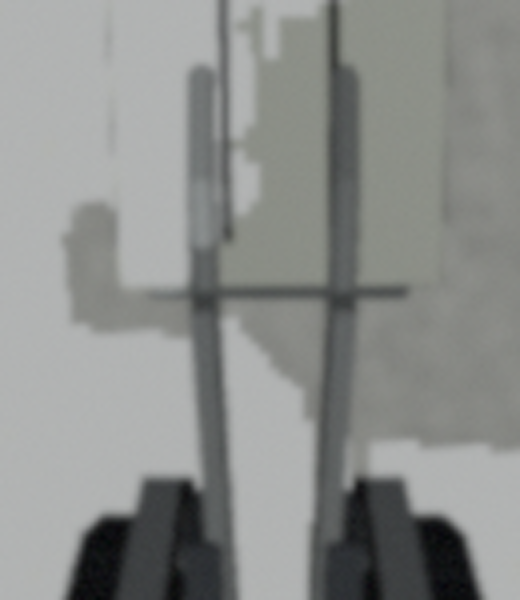

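View pics/w16.png

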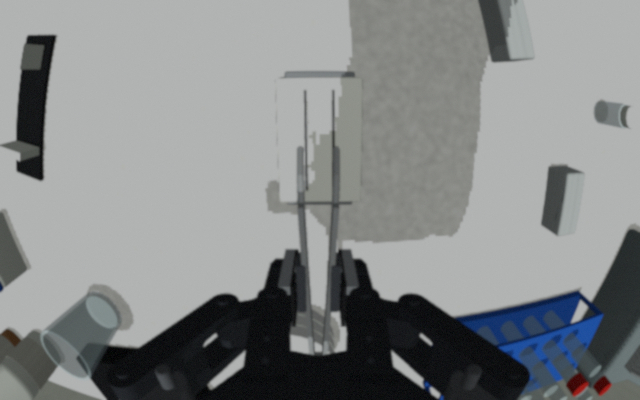

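Emit:
step_arm(
  moves=[
    [[0, 0, 0, 0, 0, 0, 0.53], [0, 0, 0, 0, 0, 0, 0.53], [0, 0, 0, 0, 0, 0, 0.53], [0, 0, 0, 0, 0, 0, 0.53], [0, 0, 0, 0, 0, 0, 0.53]],
  ],
)

```text
clock: 20.85
tool_pos: [0.6217, 0.0327, 0.1155]
tcp_rot: [-3.142, 0.0, 3.094]
wrist_force: [-0.3, -0.9, -0.1]
opening: 0.0201
```

```bash
cat >> pts.py <<'E'
def edges(im,row,x0,x1):
    # subpixel dark/bright profile helper
    return im[row,x0:x1].mean(1)
E
python3 - <<'E'
from pts import *
for k in range(3):
    im,po=grab('wrist','w17');print(po[2]['clock'],po[0],po[2]['tcp_rot'],po[2]['opening'])
g=im.mean(2)
for r in(150,154,158,162):print(r,g[r,292:345].astype(int))
for r in(95,110,125):print(r,g[r,298:340].astype(int))
E
```

```text
20.85 [0.6217 0.0327 0.1155] [-3.1416  0.0003  3.0937] 0.020142997225577688
20.9 [0.6217 0.0327 0.1154] [-3.1416  0.0002  3.0937] 0.019973175861076643
20.95 [0.6217 0.0327 0.1154] [3.1416 0.0001 3.0938] 0.019768536512230234
150 [178 178 177 172 157 134 118 116 116 113 114 134 150 131 111 136 162 174
 178 177 173 162 147 140 139 139 139 139 137 139 138 139 139 139 139 140
 140 139 135 120  95  78  79  84  87  88  92 108 127 136 139 138 140]
154 [178 178 177 172 156 131 118 117 116 112 113 134 150 130 107 128 157 173
 177 177 173 162 147 139 138 139 139 139 138 139 138 139 138 139 140 140
 139 139 134 121  95  79  78  82  86  88  90 103 125 136 140 139 138]
158 [178 177 177 172 156 131 118 117 116 113 114 136 150 129 107 129 158 173
 173 161 150 144 140 138 138 138 139 139 139 138 139 140 140 140 140 141
 140 138 135 122  97  78  78  84  86  88  91 105 124 135 140 139 140]
162 [178 178 177 172 156 131 117 117 116 115 116 137 149 134 113 130 158 172
 171 155 144 139 140 138 138 139 139 139 139 139 140 146 159 169 172 165
 153 142 136 123  98  80  79  83  88  87  90 103 124 135 139 139 140]
95 [178 178 179 178 177 167 138 105 118 150 171 176 178 178 178 177 178 179
 178 178 178 178 179 177 179 179 179 178 179 178 178 177 173 157 127 104
 131 165 176 178 177 177]
110 [177 178 178 178 177 168 146 115 118 146 169 177 178 178 178 178 178 179
 178 178 177 178 179 178 178 177 178 178 178 178 178 177 173 159 133 108
 130 161 175 174 162 148]
125 [178 178 178 178 177 171 153 122 113 142 169 177 178 178 179 177 178 178
 178 178 178 178 177 178 179 178 178 178 178 178 179 177 173 159 132 100
 115 144 149 144 139 140]
```

Run:
```python
from pts import *
im,po=load('w17')
c=im.mean(2)
L=[tuple(po[1].T@(onz('wrist',q,.051,po)-po[0])*1e3) for q in((305.2,95),(305.7,125),(333.0,95),(333.2,125))]
print(np.array(L))
print([tt(q,.0243,po) for q in((300,149),(335.4,149))])
# plate corners rows
print(c[66:84,320].astype(int),c[196:212,318].astype(int)); print('cols',c[84:96,305].astype(int),c[180:196,307].astype(int),c[84:96,333].astype(int))
```

```text
[[86.8904 -6.5107 64.3976]
 [69.3114 -6.3141 64.3999]
 [86.9041  9.4287 64.3981]
 [69.3258  9.6565 64.4003]]
[array([61.4767, -7.4041, 24.3   ]), array([61.478 ,  8.8448, 24.3   ])]
[178 172 157 134 124 128 128 130 142 159 172 176 177 178 179 178 178 178] [134 122 100  83  93 114 129 135 136 136 136 136 134 134 133 133]
cols [178 176 170 152 129 117 113 110 106 104 105 105] [117 110 107 100  96  97 104 120 134 138 138 138 138 136 137 137] [177 176 169 147 120 106 105 105 105 105 103 104]
```

Run:
```python
from pts import *
im,po=load('w17')
for q in((305,87.2),(333,87.2),(306.6,187.2),(320,69),(320,198.8)): print(q,po[1].T@(onz('wrist',q,.051,po)-po[0])*1e3)
```

```text
(305, 87.2) [91.4572 -6.6083 64.397 ]
(333, 87.2) [91.4703  9.4087 64.3975]
(306.6, 187.2) [31.5738 -6.1068 64.4047]
(320, 69) [102.114    1.9666  64.3959]
(320, 198.8) [24.1398  2.0623 64.4059]
```

Emit:
step_arm(
  moves=[
    [[0, 1.6, 8, 0, 0, -0.01, 0.532], [0, 1.6, 16, 0, 0, -0.01, 0.532], [0, 1.6, 22, 0, 0, -0.01, 0.532], [0, 1.6, 27, 0, 0, -0.01, 0.532], [0, 1.6, 29, 0, 0, -0.01, 0.532], [0, 1.6, 29, 0, 0, -0.01, 0.532], [0, 1.6, 29, 0, 0, -0.01, 0.532], [0, 1.6, 29, 0, 0, -0.01, 0.532]],
  ],
)

```text
clock: 21.8
tool_pos: [0.622, 0.0343, 0.0866]
tcp_rot: [-3.142, 0.001, 3.104]
wrist_force: [-0.0, -0.1, -0.4]
opening: 0.0199
```

Run:
```python
from pts import *
im,po=grab('wrist','w18');print(po[0],po[2]['tcp_rot'],po[2]['opening'],po[2]['wrist_force'])
crop(im,250,110,130,140,4.2,'w18z')
im,_=grab('side','sd18');crop(im,290,120,100,75,7,'sd18z')
im,_=grab('scene','sc18');crop(im,350,170,90,68,7,'sc18z')
```

```text
[0.622  0.0343 0.0866] [-3.1416  0.0006  3.1038] 0.019930109123197298 [-0.0055 -0.1272 -0.3734]
```

View pics/w18z.png

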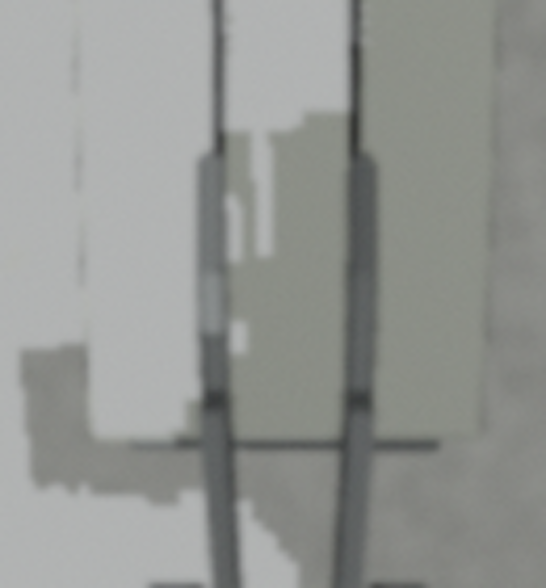

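View pics/sd18z.png

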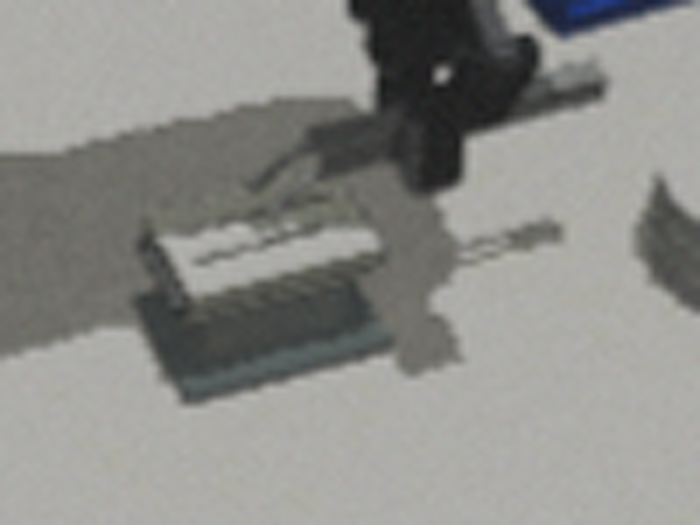

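View pics/sc18z.png

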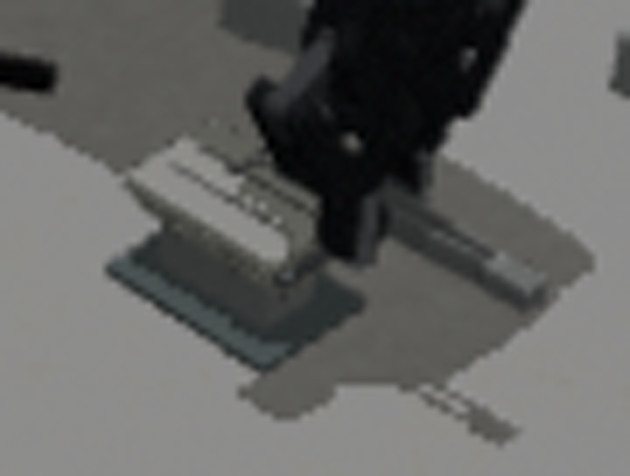

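Run:
```python
from pts import *
im,po=load('w18');g=im.mean(2)
f=lambda u,v:(250+u/4.2-.38,110+v/4.2-.38)
for r in(150,154,158):print(r,g[r,294:304].astype(int),g[r,330:344].astype(int))
L=[po[1].T@(onz('wrist',f(*q),.051,po)-po[0])*1e3 for q in((216.5,40),(218,130),(356,40),(354.5,130))];print(np.array(L))
P=[tt(f(*q),.0243,po) for q in((210.5,160),(363,160))];print(P,P[1][1]-P[0][1])
for s in((253,188),(268,203)):
  for q in((210.5,158),(363,158)):
    X,e=tri(ray('side',(290+s[0]/7-.43,120+s[1]/7-.43)),ray('wrist',f(*q),po));print(s,q,X,e)
```

```text
150 [177 173 157 133 117 115 117 112 109 114] [138 132 117  93  80  83  84  87  90 105 125 137 139 139]
154 [178 172 155 131 116 117 116 113 107 116] [137 129 110  88  80  84  86  87  89 103 124 135 138 139]
158 [177 172 156 132 117 116 116 114 115 138] [135 128 111  88  82  85  87  87  89 103 124 136 138 139]
[[74.5455 -7.3419 35.5758]
 [63.8996 -7.2653 35.5823]
 [74.5452  8.8318 35.5756]
 [63.9008  8.7534 35.5821]]
[array([62.0694, -7.5112, 24.3   ]), array([62.0718,  9.1412, 24.3   ])] 16.652396169266428
(253, 188) (210.5, 158) [0.5565 0.0303 0.0751] [np.float64(0.0010509464256152777), np.float64(0.0010509464256151688)]
(253, 188) (363, 158) [0.5613 0.0455 0.061 ] [np.float64(0.0010216524401907372), np.float64(0.001021652440190848)]
(268, 203) (210.5, 158) [0.5597 0.0291 0.0672] [np.float64(0.0010667980379125317), np.float64(0.0010667980379124862)]
(268, 203) (363, 158) [0.5648 0.0452 0.0522] [np.float64(0.0033172193019365605), np.float64(0.0033172193019365775)]
```

Run:
```python
from pts import *
def show(n,r,a,b,c,d):
    im,po=load(n);g=im.mean(2);print(n,r,a,g[r,a:b].astype(int),c,g[r,c:d].astype(int))
for r in(156,160,164): show('w13',r,280,296,346,362)
for r in(150,154,158): show('w14',r,286,302,336,352)
for r in(150,154,158): show('w15',r,292,308,328,346)
for r in(154,158,162): show('w18',r,292,308,328,346)
```

```text
w13 156 280 [ 45  45  39  39  62  95 118 129 131 127 114  93  63  51  43  43] 346 [ 25  34  41  53  71 101 118 128 131 128 113  84  60  51  49  50]
w13 160 280 [ 44  46  45  48  65  92 118 129 131 127 116  94  67  49  47  43] 346 [ 34  39  44  55  72 101 118 127 131 129 115  87  61  54  49  49]
w13 164 280 [ 45  42  44  50  66  94 117 128 131 128 116  96  69  49  45  43] 346 [ 42  46  48  57  80 103 120 128 132 128 114  88  59  49  48  49]
w14 150 286 [ 44  44  48  64  91 116 127 129 126 114  92  66  49  44  43  45] 336 [ 21  31  44  69  97 117 127 130 128 115  88  64  51  48  48  46]
w14 154 286 [ 39  30  31  58  91 115 127 130 125 114  94  67  49  44  44  47] 336 [ 24  29  47  71  98 118 125 130 128 113  89  64  49  48  49  50]
w14 158 286 [ 43  41  41  61  92 116 128 130 127 116  94  68  48  47  46  45] 336 [ 31  42  54  73  99 118 126 129 127 113  90  64  53  49  48  47]
w15 150 292 [ 31  35  45  59  84 108 120 124 123 114  96  70  52  46  45  44] 328 [ 48  47  49  51  57  76 100 115 122 124 119 105  81  59  48  47  48  49]
w15 154 292 [ 24  27  38  59  84 107 119 124 123 114  96  70  51  44  45  46] 328 [ 48  47  50  49  59  76 101 115 122 124 120 105  80  59  50  48  48  48]
w15 158 292 [ 27  38  44  58  84 107 121 124 123 115  96  71  51  44  44  40] 328 [ 47  47  48  48  56  78  99 115 121 125 120 109  82  60  49  47  48  47]
w18 154 292 [177 178 178 172 155 131 116 117 116 113 107 116 131 139 138 139] 328 [138 138 137 129 110  88  80  84  86  87  89 103 124 135 138 139 139 140]
w18 158 292 [178 178 177 172 156 132 117 116 116 114 115 138 164 172 163 150] 328 [138 138 135 128 111  88  82  85  87  87  89 103 124 136 138 139 139 138]
w18 162 292 [177 178 177 172 155 131 118 115 116 113 110 124 150 168 171 161] 328 [139 137 137 128 113  90  81  84  85  87  89 102 123 135 138 139 139 140]
```

Emit:
step_arm(
  moves=[
    [[0, 0, 0.5, 0, 0, 0, 0.537], [0, 0, 1, 0, 0, 0, 0.537], [0, 0, 1, 0, 0, 0, 0.537], [0, 0, 1, 0, 0, 0, 0.537], [0, 0, 1, 0, 0, 0, 0.537], [0, 0, 1, 0, 0, 0, 0.537], [0, 0, 1, 0, 0, 0, 0.537], [0, 0, 1, 0, 0, 0, 0.537]],
  ],
)

```text
clock: 22.75
tool_pos: [0.6217, 0.0343, 0.0853]
tcp_rot: [3.142, 0.0, 3.104]
wrist_force: [0.0, 0.1, -0.1]
opening: 0.0199
```

Run:
```python
from pts import *
o=[]
for k in range(4):
    im,po=grab('wrist','w19');o.append(po[2]['opening'])
print(o,po[0],po[2]['tcp_rot'],po[2]['wrist_force'])
g=im.mean(2)
for r in(154,158,162): print(r,g[r,292:308].astype(int),g[r,328:346].astype(int))
for r in(120,130,138): print(r,g[r,296:308].astype(int),g[r,328:342].astype(int))
crop(im,250,110,130,140,4.2,'w19z')
```

```text
[0.019852999680863518, 0.020120633218465477, 0.019624163222561258, 0.01954514790558562] [0.6217 0.0343 0.0853] [3.1416 0.     3.1038] [ 0.2698  0.0519 -0.7875]
154 [178 177 178 173 158 134 119 116 118 115 109 103 113 128 136 138] [139 138 137 125 102  86  81  85  88  88  98 117 131 136 138 138 140 139]
158 [178 178 176 173 158 136 116 115 118 114 111 114 135 151 151 143] [139 139 135 124 103  87  82  84  85  90  98 117 130 137 139 139 139 138]
162 [177 179 177 172 157 135 119 116 116 115 112 117 140 163 169 158] [138 137 135 125 104  89  83  83  86  88  98 117 131 138 139 139 139 140]
120 [176 178 173 158 129  97 112 143 162 172 177 177] [178 178 177 173 158 126  88 100 137 148 145 140 140 141]
130 [178 178 177 168 140 101 102 137 165 176 177 177] [178 177 177 173 154 114  72  78 112 134 138 139 140 140]
138 [178 178 176 167 139 100 103 139 166 175 177 178] [146 144 141 137 120  83  62  86 115 133 139 139 139 138]
```

View pics/w19z.png

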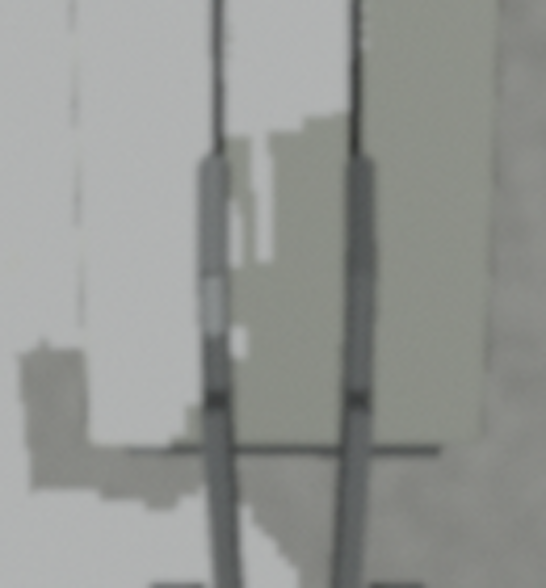

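Run:
```python
from bench import workorder
print(workorder.close_job())
```

```text
the job is handed in; nothing more can be done
None
```

I laid the separator sheet on the stand's plate and stacked the lined plate on it, lines up. Both were set down under light contact of about 6 N and released. I then took the smaller forceps from the black cradle and handed the job in at about 23 s, holding them squeezed over the lines. No verdict was reported.

**Stack:** the wrist picture after release put the sheet and lined plate within about 1 mm of each other and of the stand's foot. The lines ran parallel to the stand within a few tenths of a degree.

**Points' distance:** the points stood about 16.0 mm apart in the last picture, scaled from their 30 mm at rest. Casting the rays directly just before the last correction gave 16.5–16.7 mm, against 16.3 mm by scaling. I trusted the scaling because the same rays also measured the lines about 1% too wide.

**Points over the lines:** the points' midpoint was within 0.1 mm of the lines' middle sideways and about 0.6 mm off the line centre lengthwise.

**Height and contact:** the points were about 10 mm above the lined plate, taken from the tool height. A rough triangulation with the side camera, 1 mm higher, had given 10–16 mm. Wrist force was under 1 N, so nothing was being touched.

**Other limits of these checks:**
- The gripper opening reading jittered by about 0.3 mm, so I set the squeeze from the picture.
- The forceps point towards the robot (-x) along the lines, so the camera could see the points.
- The bench forceps, the red cradle and the other things on the bench were left where they were.

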